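Seat a brass roller in the V rests of a jig and clamp it

ROBOT

A 6-joint arm with a two-finger parallel gripper is mounted at the origin on the work surface. World frame = base frame: x ahead of the robot, y to its left, z up, the work surface at z = 0. Lengths are in m, angles in degrees, forces in N, time in s.
With the tool pointing down it reaches from about 0.275 to 0.875 m from the base axis. Payload 12.5 kg.
Tool frame: the origin (TCP) lies midway between the tips of the shut fingers; the grasp point (between the pads) lies 19 mm behind it (bot.grasp_offset is the distance from the TCP to the grasp point, in m); z points along the fingers, y is the line along which they close (so a half turn about z gives the same grasp; the last joint's range is limited). The gripper opens to 85 mm and grips with 20 to 120 N. Pads are 22 mm wide; open, the fingers measure 114 mm over their backs; the gripper's body (76 mm by 85 mm) begins 54 mm behind the grasp point. The pads swing forward as they close: fully open they stand 13 mm farther back than shut.
Start: joints at [61.215, 20.094, 94.641, -0, 65.266, -4.847], TCP at [0.223, 0.503, 0.209] pointing down, gripper open.
Joint ranges: [-157.81, 157.81], [-45, 120.19], [0.68, 151.7], [-89.99, 269.99], [4.06, 180], [-164.3, 164.3]. Speed limits (degrees/s): [127.2, 127.2, 159.86, 180, 180, 180].

INTERFACE

Orientations are given as a 3x3 rotation matrix whose columns are the frame's x, y, z axes.
In Python, from workcell import monitor, vision, bot gives the robot as it stands.
- The arm moves only by the tool arm_command, never from a script. Its argument "series" is a list of rows, each an object with "xyz": the shift along the tool's x, y, z scaled (see below), a list of three; "delta_rot": the turn, a rotation vector about the tool's x, y, z scaled (see below), a list of three; "claw": the gripper command: -1 is shut, 1 is fully open, values between are in proportion. A call has exactly 8 rows; each row is the pose to reach, as a shift and turn from the pose commanded when the call began, along the tool's axes at that moment, turning the shorter way round; what a row does not reach only later rows make up. The controller multiplies each number of a shift by 100 mm and each number of a turn by 180 degrees. A row lasts 1/10 s, in which the tool goes at most 50 mm and 8.59 degrees, less where a joint would pass 70% of its speed; a pose out of reach is approached as far as the arm can. A call with a number of a shift or a turn outside -1 to 1 is refused whole. A call with a gripper value outside its range is refused whole. The fingers move at their own pace and stop on an object; "newtons" is the grip in N (left out, the last holds). Time passes only in rows, so rows that repeat a pose let the fingers close, or fill a call up. It gives the time, the measured TCP pose, the force, the opening and the grip force at its end, in the units of the state.
- monitor.get_state(): the state, without advancing time (a new reading comes with each control period).
- vision.capture(name): name is "scene" or "top" or "wrist"; returns the picture (400x640x3 uint8, red, green, blue); there is no depth.
- vision.camera_info(name): a dict with "camera_matrix" (3x3 intrinsics, pixels), "k1" (the pictures are not rectified: a ray, as slopes to the right and down, at radius r is drawn at 1 + k1 r^2 times it, then the intrinsics apply), "xyz" and "attitude" of the camera in the world; the wrist camera has in their place "hand_eye" (4x4, takes a point from camera to tool coordinates, whose origin is the TCP and whose axes are the flange's). Camera axes: x right, y down, z forward; pixel columns grow to the right and rows downward; lengths in m; the calibration is good to about 2 mm. A picture is of the moment at which its call begins: read the wrist's pose just before it. camera_info takes no time and is no camera call.
- bot.sign_off(): hands the job in; it is judged then, once.
The state is a dict: "t": time; "qpos": joint angles; "qd": joint speeds; "joint_torque": joint torques, N m; "eef_pos": TCP position; "tcp_rot": TCP orientation; "contact_force": force on the tool from outside, world axes, zero at the start; "wrist_torque": the same for the moment, N m; "width": finger opening in m; "gripper_force": force on a finger pad.
Only numpy, scipy, OpenCV 4.12 (cv2) and the standard library are available. Lean on these libraries where they do the work, as an engineer would, in place of code of your own. Each camera call takes 0.05 s, during which the arm holds its last target. There are 200 camera calls.

TASK

Take the brass roller from its wooden cradle and lower it gently into the two V rests of the black jig, then slide it along the Vs until its end is pushed firmly, but not hard, against the red stop and let go of it there. Then swing the blue clamp over and press its orange bar down firmly, but not hard, on the roller, and leave it resting there. Do not drop or ram the roller, and leave the other things on the bench where they are.

Things in the scene. Friction and masses are not known exactly. Their poses are not given: they have to be found in the camera images.
- roller: Brass roller with dark end caps: a plain cylinder 32 mm in diameter, 150 mm long, about 0.25 to 0.5 kg, both ends alike. Origin at its middle, on its axis; x along its axis. It starts lying level in the wooden cradle, axis 32 mm above the bench; its middle 90 mm can be gripped from above across its axis, with only the cradle's 6 mm high base below.
- cradle: Light wooden cradle fixed to the bench, 150 x 50 mm, 26 mm high at its two notches (55 mm either side of its middle). Origin under its middle on the bench, x along the roller lying in it.
- jig: Jig fixed to the bench. Origin on the bench under the middle of the V rests; x along the Vs, from the red stop (-x end) to the clamp post (+x end), z up. Black base plate 12 mm high, x -100 to +150, y -65 to +65 mm. On it an aluminium carriage with two upward-opening 90 degree V rests, each 20 mm long, centred at x = -45 and +45 mm, y = 0, with 70 mm free between them for fingers.
- seat (a point): Nominal middle of the seated roller, fixed to the jig at x = 0, y = 0, 72.6 mm above the bench. The carriage's height was set by hand and is not measured: the seated axis really lies anywhere from 12 mm below to 12 mm above this point, to be found by feel. The rests do not give; pressed with over 28 N they are damaged. The V mouth is 51 mm wide; the seated axis is 3 mm below the V rims and 31 mm above the carriage plate (60 mm wide).
- stop: Red upright end stop with a stiff black rubber buffer on it, at the end of the jig, 40 mm wide, top 108 mm above the bench. It shares the jig's origin and axes; the buffer's face, which meets the roller's end, is at x = -75 mm and looks to +x. It gives about 1 mm per 10 N and springs back. A push of 4 to 12 N against it is right; 18 N is too hard.
- clamp (a joint): Blue arm, 24 mm wide, 8 thick, hinged along the jig's y at jig x = 125 mm, 98 mm above the bench, in a post 109 mm high. The joint (rad) is 0 when level, pointing to jig -x over the rest at x = 45 mm, and grows as it rises; it starts upright at 1.4 to 1.65. The hinge is stiff (about 2 N at the bar): the arm stays where it is left. On the seated roller it reads -0.18 to +0.15.
- bar: Orange cross bar at the end of the clamp arm, 16 mm in diameter, 44 mm long along the jig's y; origin at its middle, 75 mm from the hinge axis. It bears on top of the roller and can spin like a roller. Closed fingers can push it from behind and then from above, along its arc. A press of 5 to 10 N on the roller is right; more than 18 N is too hard.
- grommet_a: Bystander: black rubber grommet, 28 mm wide, 12 mm high; origin under its middle.
- grommet_b: Bystander: as grommet_a.
- dish: Bystander: glass dish with lid, 90 mm wide, 15 mm high; origin under its middle.
- caliper: Bystander: caliper lying flat, 200 mm long along x, 14 mm high; origin under its middle.
- bottle: Bystander: amber dropper bottle, 52 mm wide, 130 mm high; origin under its middle.
- clay: Bystander: pink modelling block, 90 x 60 x 50 mm; origin under its middle.
Things that resemble listed ones, but are neither listed nor needed, are in the scene too. There is more than one size of the roller; the one meant has the size given above.

How it is judged:
By the outcome, as a careful person would: the job done as asked, in the order asked, and still so for the second after the job is handed in, with the robot touching nothing.
It also fails if it takes over 72 s, if anything falls off the work surface, if the arm or the gripper's body presses on something with over 40 N, if the wrist force passes 120 N, or if a joint passes its speed limit or range.

## Working session

There is one attempt and no reset: what is moved stays moved. The work goes in short steps, Python scripts to look and compute and a tool call to move; the robot and the scene stay as the last step left them, time stands still between calls to the robot, and variables do not carry over. Pictures are saved under pics/ and viewed, at most 10 in all, crops included, and the job is handed in when it is done.

Besides the shell and the picture viewer there is one more tool, called after ">>>" in YAML: its name, and indented under it one key for each argument. arm_command: Moves the arm, as the interface text tells. Shifts and turns lie within -1 to 1; 1 stands for 100 mm of shift or 180 degrees of turn. Its arguments: {"type":"object","properties":{"series":{"type":"array","items":{"type":"object","properties":{"xyz":{"type":"array","items":{"type":"number"}},"delta_rot":{"type":"array","items":{"type":"number"}},"claw":{"type":"number"}}}},"newtons":{"type":"number"}},"required":["series"]}

```bash
mkdir -p pics; ls
python3 - <<'E'
from workcell import monitor, vision, bot
import cv2,numpy as np
s=monitor.get_state(); print(s)
ims=[]
for n in("scene","top"):
    im=vision.capture(n); cv2.imwrite(f"pics/{n}0.png",im[:,:,::-1]); print(n,vision.camera_info(n))
print(vision.camera_info("wrist"))
E
```

```text
pics
{'t': 0.0, 'qpos': array([ 6.12163796e+01,  2.01256873e+01,  9.46753589e+01,  1.12647058e-03,
        6.52671335e+01, -4.84552573e+00]), 'qd': array([ 0.05803961,  0.03042336,  0.07524426,  0.09852285,  0.00089846,
       -0.00848734]), 'joint_torque': array([-2.75189384e-03, -5.06112456e+01, -2.91414857e+01, -2.01276139e-04,
        4.47736253e-03, -1.11805647e-05]), 'eef_pos': array([0.22294964, 0.50240188, 0.2086561 ]), 'tcp_rot': array([[-9.13981007e-01,  4.05756543e-01, -5.88619354e-04],
       [ 4.05756953e-01,  9.13980429e-01, -1.03433386e-03],
       [ 1.18298839e-04, -1.18419790e-03, -9.99999292e-01]]), 'contact_force': array([-0.55120628,  0.46968727,  0.21724417]), 'wrist_torque': array([ 0.00626354, -0.01347642, -0.0187331 ]), 'gripper_force': 0.0, 'width': 0.0852253330493982}
scene {'camera_matrix': array([[370.67360056,   0.        , 325.80387533],
       [  0.        , 370.67360056, 198.96742165],
       [  0.        ,   0.        ,   1.        ]]), 'k1': -0.02459876839530617, 'xyz': array([ 1.09933674, -0.06313707,  0.91060992]), 'attitude': array([[ 0.04771759, 
[... 396 characters left out ...]
 array([[ 0.00214019, -0.99636691,  0.08513759],
       [-0.9999898 , -0.00179371,  0.00414585],
       [-0.00397808, -0.0851456 , -0.99636058]])}
{'camera_matrix': array([[332.22805685,   0.        , 316.81786026],
       [  0.        , 332.22805685, 201.85433166],
       [  0.        ,   0.        ,   1.        ]]), 'k1': 0.01407159255520905, 'hand_eye': array([[ 5.52869926e-04, -9.51204332e-01, -3.08561198e-01,
         7.87111618e-02],
       [ 9.99999753e-01,  6.59687838e-04, -2.41858472e-04,
         5.10910100e-04],
       [ 4.33610896e-04, -3.08560988e-01,  9.51204462e-01,
        -1.63723569e-01],
       [ 0.00000000e+00,  0.00000000e+00,  0.00000000e+00,
         1.00000000e+00]])}
```

View pics/scene0.png

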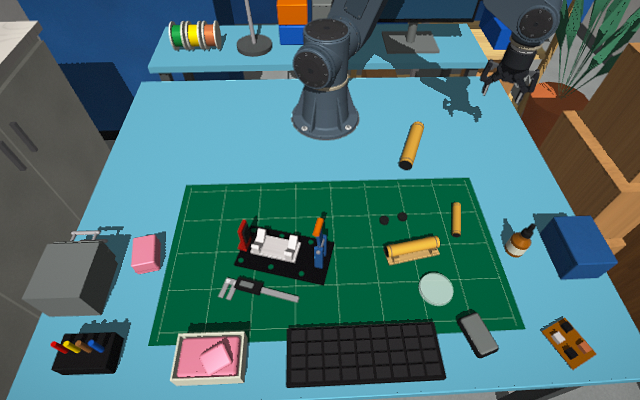

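View pics/top0.png

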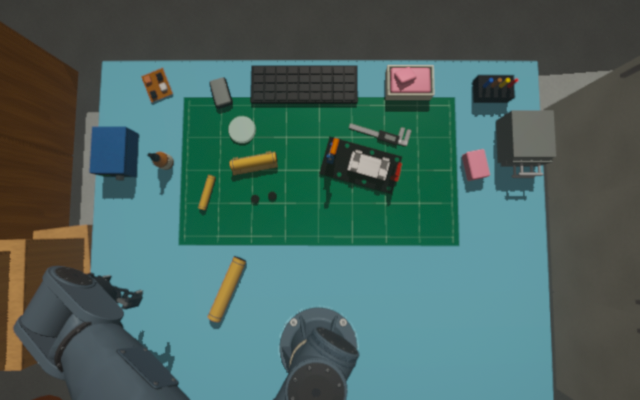

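The listed roller could be confused with three brass cylinders: the one in the cradle at scene (413,247) / top (253,163), a larger one lying loose at scene (411,145) / top (227,290), and a smaller one at scene (456,218) / top (206,192). I choose the one in the cradle. The jig is at top (365,167), with the stop at the right (397,172) and the orange bar at (334,146). I'll measure these now.

```bash
cat > h.py <<'E'
from workcell import monitor, vision, bot
import cv2,numpy as np
def cam(n,s=None):
    c=vision.camera_info(n)
    if n=="wrist":
        T=np.eye(4);T[:3,:3]=s["tcp_rot"];T[:3,3]=s["eef_pos"];T=T@c["hand_eye"];R,p=T[:3,:3],T[:3,3]
    else: R,p=c["attitude"],c["xyz"]
    return c["camera_matrix"],c["k1"],R,p
def ray(C,uv):
    K,k,R,p=C
    d=cv2.undistortPoints(np.array(uv,float).reshape(-1,1,2),K,np.array([k,0,0,0.])).reshape(-1,2)
    return np.c_[d,np.ones(len(d))]@R.T
def onz(C,uv,z):
    d=ray(C,uv); return C[3]+d*((z-C[3][2])/d[:,2])[:,None]
def proj(C,P):
    K,k,R,p=C
    return cv2.projectPoints(np.array(P,float).reshape(-1,1,3),R.T,-R.T@p,K,np.array([k,0,0,0.]))[0].reshape(-1,2)
def blobs(im,lo,hi,box,mn=15):
    x0,y0,x1,y1=box
    m=cv2.inRange(cv2.cvtColor(im,cv2.COLOR_RGB2HSV),lo,hi);z=np.zeros_like(m);z[y0:y1,x0:x1]=m[y0:y1,x0:x1]
    return sorted([c for c in cv2.findContours(z,cv2.RETR_EXTERNAL,cv2.CHAIN_APPROX_NONE)[0] if cv2.contourArea(c)>mn],key=cv2.contourArea)[::-1]
E
cat > m.py <<'E'
from h import *
im=cv2.imread("pics/top0.png")[:,:,::-1];C=cam("top")
def show(t,cs,z):
    for c in cs[:2]:
        b=cv2.boxPoints(cv2.minAreaRect(c));w=onz(C,b,z);e=[w[1]-w[0],w[2]-w[1]]
        print(t,cv2.contourArea(c),b.mean(0).round(1),w.mean(0).round(4),[(round(np.hypot(*v[:2]),4),round(np.degrees(np.arctan2(v[1],v[0])),1)) for v in e])
show("brass",blobs(im,(12,100,90),(32,255,255),(222,140,285,185)),.032)
show("small",blobs(im,(12,100,90),(32,255,255),(190,165,222,220)),.012)
show("red",blobs(im,(0,120,70),(6,255,255),(380,150,410,195)),.1)
show("white",blobs(im,(0,0,110),(180,60,255),(340,145,395,185)),.07)
show("black",blobs(im,(0,0,0),(180,255,40),(315,130,410,200)),.012)
show("orange",blobs(im,(6,150,120),(20,255,255),(318,130,345,160)),.173)
show("dish",blobs(im,(0,0,110),(100,80,255),(222,110,262,150)),.015)
big=cv2.resize(im[120:215,190:415],None,fx=3.5,fy=3.5,interpolation=2);cv2.imwrite("pics/c.png",big[:,:,::-1])
E
python3 m.py
```

```text
brass 408.5 [252.3 160.1] [0.5935 0.213  0.032 ] [(np.float64(0.1535), np.float64(-79.2)), (np.float64(0.0345), np.float64(-168.8))]
small 222.0 [206.1 191.9] [0.4916 0.3668 0.012 ] [(np.float64(0.1152), np.float64(-15.1)), (np.float64(0.0249), np.float64(-106.6))]
red 48.0 [397.1 171.1] [ 0.5473 -0.2431  0.1   ] [(np.float64(0.0578), np.float64(-14.7)), (np.float64(0.0111), np.float64(-104.1))]
white 651.5 [368.6 164.2] [ 0.5739 -0.16    0.07  ] [(np.float64(0.0691), np.float64(-15.5)), (np.float64(0.1232), np.float64(-105.6))]
black 1251.0 [360.6 165.6] [ 0.5797 -0.1402  0.012 ] [(np.float64(0.1262), np.float64(-15.2)), (np.float64(0.2454), np.float64(-105.7))]
orange 65.0 [334.1 145.5] [ 0.6099 -0.0488  0.173 ] [(np.float64(0.0453), np.float64(-15.7)), (np.float64(0.0154), np.float64(-106.2))]
dish 541.5 [241.5 129. ] [0.7013 0.2543 0.015 ] [(np.float64(0.0902), np.float64(-90.0)), (np.float64(0.0881), np.float64(-178.9))]
```

View pics/c.png

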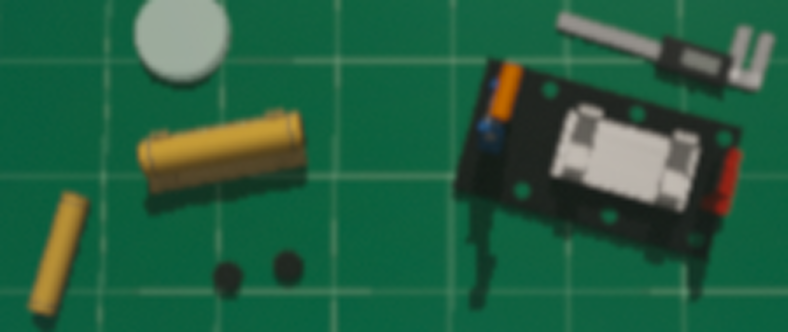

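The crop confirms the cradle roller at 153 x 34 mm. The small one is about 115 x 25 mm and the loose one is longer. The jig's x axis is at about 74.4° (the bar and post are at the left, the stop at the right), with its origin near (0.573, -0.163). Moving above the roller now.

>>> arm_command:
  series:
    - {"xyz": [-0.12,-0.02,0],"delta_rot": [0,0,0.04],"claw": 1}
    - {"xyz": [-0.25,-0.05,0],"delta_rot": [0,0,0.08],"claw": 1}
    - {"xyz": [-0.4,-0.08,0],"delta_rot": [0,0,0.12],"claw": 1}
    - {"xyz": [-0.55,-0.1,0],"delta_rot": [0,0,0.16],"claw": 1}
    - {"xyz": [-0.7,-0.13,0],"delta_rot": [0,0,0.2],"claw": 1}
    - {"xyz": [-0.85,-0.16,0],"delta_rot": [0,0,0.24],"claw": 1}
    - {"xyz": [-1,-0.2,0],"delta_rot": [0,0,0.28],"claw": 1}
    - {"xyz": [-1,-0.2,0],"delta_rot": [0,0,0.308],"claw": 1}

```text
t: 0.9
eef_pos: [0.3074, 0.4428, 0.2089]
tcp_rot: [[-0.178, 0.984, -0.0], [0.984, 0.178, -0.001], [-0.001, -0.0, -1.0]]
contact_force: [-1.1, 0.5, -0.7]
width: 0.0854
gripper_force: 0.0
```

>>> arm_command:
  series:
    - {"xyz": [-0.12,0.11,0],"delta_rot": [0,0,0],"claw": 1}
    - {"xyz": [-0.25,0.22,0],"delta_rot": [0,0,0],"claw": 1}
    - {"xyz": [-0.4,0.35,0],"delta_rot": [0,0,0],"claw": 1}
    - {"xyz": [-0.55,0.5,0],"delta_rot": [0,0,0],"claw": 1}
    - {"xyz": [-0.7,0.63,0],"delta_rot": [0,0,0],"claw": 1}
    - {"xyz": [-0.85,0.76,0],"delta_rot": [0,0,0],"claw": 1}
    - {"xyz": [-1,0.9,0],"delta_rot": [0,0,0],"claw": 1}
    - {"xyz": [-1,0.9,0],"delta_rot": [0,0,0],"claw": 1}

```text
t: 1.7
eef_pos: [0.4146, 0.3609, 0.2089]
tcp_rot: [[-0.182, 0.983, -0.0], [0.983, 0.182, -0.001], [-0.0, -0.0, -1.0]]
contact_force: [-0.5, 0.5, 0.0]
width: 0.0855
gripper_force: 0.0
```

>>> arm_command:
  series:
    - {"xyz": [-0.12,0.11,0],"delta_rot": [0,0,0],"claw": 1}
    - {"xyz": [-0.25,0.22,0],"delta_rot": [0,0,0],"claw": 1}
    - {"xyz": [-0.4,0.35,0],"delta_rot": [0,0,0],"claw": 1}
    - {"xyz": [-0.55,0.5,0],"delta_rot": [0,0,0],"claw": 1}
    - {"xyz": [-0.7,0.63,0],"delta_rot": [0,0,0],"claw": 1}
    - {"xyz": [-0.85,0.76,0],"delta_rot": [0,0,0],"claw": 1}
    - {"xyz": [-1,0.9,0],"delta_rot": [0,0,0],"claw": 1}
    - {"xyz": [-1,0.9,0],"delta_rot": [0,0,0],"claw": 1}

```text
t: 2.5
eef_pos: [0.522, 0.2787, 0.209]
tcp_rot: [[-0.182, 0.983, 0.0], [0.983, 0.182, -0.0], [-0.0, 0.0, -1.0]]
contact_force: [-0.4, 0.6, 0.3]
width: 0.0854
gripper_force: 0.0
```

>>> arm_command:
  series:
    - {"xyz": [-0.12,0.1,0],"delta_rot": [0,0,0],"claw": 1}
    - {"xyz": [-0.25,0.2,0],"delta_rot": [0,0,0],"claw": 1}
    - {"xyz": [-0.4,0.3,0],"delta_rot": [0,0,0],"claw": 1}
    - {"xyz": [-0.55,0.4,0],"delta_rot": [0,0,0],"claw": 1}
    - {"xyz": [-0.7,0.5,0],"delta_rot": [0,0,0],"claw": 1}
    - {"xyz": [-0.8,0.6,0],"delta_rot": [0,0,0],"claw": 1}
    - {"xyz": [-0.8,0.6,0],"delta_rot": [0,0,0],"claw": 1}
    - {"xyz": [-0.8,0.6,0],"delta_rot": [0,0,0],"claw": 1}

```text
t: 3.3
eef_pos: [0.5939, 0.2129, 0.209]
tcp_rot: [[-0.184, 0.983, -0.0], [0.983, 0.184, 0.0], [0.0, -0.0, -1.0]]
contact_force: [0.3, 1.0, -0.2]
width: 0.0853
gripper_force: 0.0
```

```bash
cat >> h.py <<'E'
def plan(s,xy,z,yaw=None):
    R=s["tcp_rot"];d=np.array([*xy,z])-s["eef_pos"];y0=np.degrees(np.arctan2(R[1,0],R[0,0]))
    print("shift",(R.T@d*10).round(3),"yaw",y0.round(2),"rz",None if yaw is None else round(-(yaw-y0)/180,4))
def rect(C,c,z):
    b=cv2.boxPoints(cv2.minAreaRect(c));w=onz(C,b,z)
    for v in (w[1]-w[0],w[2]-w[1]): print("  side",np.hypot(*v[:2]).round(4),(np.degrees(np.arctan2(v[1],v[0]))%180).round(2))
    print("  mid",w.mean(0).round(4)); return w
E
python3 - <<'E'
from h import *
s=monitor.get_state();print(s["t"],s["eef_pos"],s["contact_force"])
im=vision.capture("wrist");cv2.imwrite("pics/w1.png",im[:,:,::-1]);C=cam("wrist",s)
for c in blobs(im,(12,100,60),(32,255,255),(0,0,640,400),800)[:3]: rect(C,c,.032);print(cv2.boundingRect(c))
plan(s,(.5935,.213),.2,100.8)
E
```

```text
3.3 [0.59388495 0.2128563  0.2089912 ] [ 0.28424992  0.97065255 -0.16893901]
  side 0.0478 10.63
  side 0.1597 101.82
  mid [0.5925 0.21   0.032 ]
(290, 96, 50, 150)
  side 0.0229 65.74
  side 0.0593 165.51
  mid [0.5211 0.3566 0.032 ]
(229, 0, 72, 33)
shift [ 0.002 -0.003  0.09 ] yaw 100.6 rz -0.0011
```

View pics/w1.png

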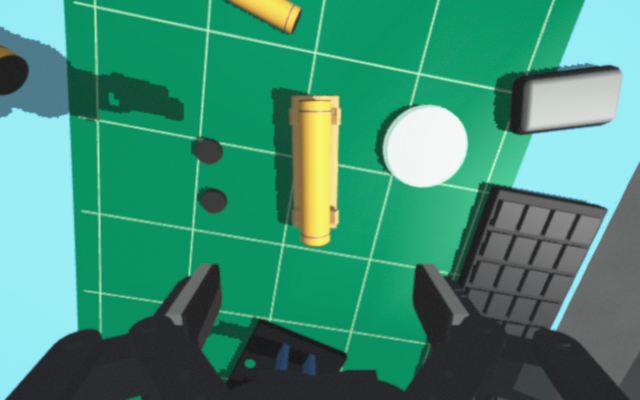

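The picture shows the roller upright at the image centre, with its axis from about (317,100) to (316,240). The fingers are at left and right, and the grommets at (208,150) and (213,200) and the dish at (425,145) are clear of it.

Run:
```python
from h import *
s=monitor.get_state();C=cam("wrist",s)
im=cv2.imread("pics/w1.png");g=cv2.cvtColor(im,cv2.COLOR_BGR2HSV)
for r in (140,170,195): print(r,[tuple(g[r,c]) for c in (296,300,303,312,322,330,334)])
w=onz(C,[(317,130),(316,200),(317,97),(316,244)],.032);print(w.round(4)); d=w[0]-w[1];print(np.degrees(np.arctan2(d[1],d[0])))
plan(s,w[2:].mean(0)[:2],.013,100.8)
```

```text
140 [(np.uint8(19), np.uint8(107), np.uint8(129)), (np.uint8(19), np.uint8(157), np.uint8(133)), (np.uint8(19), np.uint8(163), np.uint8(175)), (np.uint8(25), np.uint8(161), np.uint8(245)), (np.uint8(30), np.uint8(142), np.uint8(247)), (np.uint8(25), np.uint8(125), np.uint8(246)), (np.uint8(25), np.uint8(95), np.uint8(245))]
170 [(np.uint8(18), np.uint8(106), np.uint8(132)), (np.uint8(19), np.uint8(145), np.uint8(132)), (np.uint8(20), np.uint8(164), np.uint8(165)), (np.uint8(25), np.uint8(161), np.uint8(245)), (np.uint8(29), np.uint8(140), np.uint8(247)), (np.uint8(25), np.uint8(117), np.uint8(246)), (np.uint8(25), np.uint8(95), np.uint8(246))]
195 [(np.uint8(19), np.uint8(112), np.uint8(130)), (np.uint8(19), np.uint8(140), np.uint8(131)), (np.uint8(19), np.uint8(162), np.uint8(161)), (np.uint8(25), np.uint8(163), np.uint8(245)), (np.uint8(29), np.uint8(141), np.uint8(247)), (np.uint8(25), np.uint8(111), np.uint8(245)), (np.uint8(25), np.uint8(98), np.uint8(245))]
[[0.586  0.2572 0.032 ]
 [0.5987 0.1843 0.032 ]
 [0.5802 0.2883 0.032 ]
 [0.6082 0.1333 0.032 ]]
99.83759207975247
shift [-0.024  0.002  1.96 ] yaw 100.63 rz -0.0009
```

>>> arm_command:
  series:
    - {"xyz": [0,0,0.15],"delta_rot": [0,0,0],"claw": 1}
    - {"xyz": [0,0,0.3],"delta_rot": [0,0,0],"claw": 1}
    - {"xyz": [0,0,0.45],"delta_rot": [0,0,0],"claw": 1}
    - {"xyz": [0,0,0.6],"delta_rot": [0,0,0],"claw": 1}
    - {"xyz": [-0.02,0,0.75],"delta_rot": [0,0,0.002],"claw": 1}
    - {"xyz": [-0.02,0,0.9],"delta_rot": [0,0,0.002],"claw": 1}
    - {"xyz": [-0.02,0,1],"delta_rot": [0,0,0.002],"claw": 1}
    - {"xyz": [-0.02,0,1],"delta_rot": [0,0,0.002],"claw": 1}

```text
t: 4.15
eef_pos: [0.5936, 0.2107, 0.1075]
tcp_rot: [[-0.178, 0.984, -0.002], [0.984, 0.178, -0.001], [-0.0, -0.002, -1.0]]
contact_force: [0.1, 0.7, 0.7]
width: 0.0855
gripper_force: 0.0
```

>>> arm_command:
  series:
    - {"xyz": [0,0,0.15],"delta_rot": [0,0,0],"claw": 1}
    - {"xyz": [0,0,0.3],"delta_rot": [0,0,0],"claw": 1}
    - {"xyz": [0,0,0.45],"delta_rot": [0,0,0],"claw": 1}
    - {"xyz": [0,0,0.6],"delta_rot": [0,0,0],"claw": 1}
    - {"xyz": [0,0,0.75],"delta_rot": [0,0,0],"claw": 1}
    - {"xyz": [0,0,0.88],"delta_rot": [0,0,0],"claw": 1}
    - {"xyz": [0,0,0.95],"delta_rot": [0,0,0],"claw": 1}
    - {"xyz": [0,0,0.95],"delta_rot": [0,0,0],"claw": 1}

```text
t: 4.95
eef_pos: [0.5938, 0.2108, 0.013]
tcp_rot: [[-0.178, 0.984, -0.002], [0.984, 0.178, -0.0], [-0.0, -0.002, -1.0]]
contact_force: [0.7, -0.3, 0.2]
width: 0.0851
gripper_force: 0.0
```

>>> arm_command:
  newtons: 30
  series:
    - {"xyz": [0,0,0],"delta_rot": [0,0,0],"claw": -0.1}
    - {"xyz": [0,0,0],"delta_rot": [0,0,0],"claw": -0.2}
    - {"xyz": [0,0,0],"delta_rot": [0,0,0],"claw": -0.3}
    - {"xyz": [0,0,0],"delta_rot": [0,0,0],"claw": -0.5}
    - {"xyz": [0,0,0],"delta_rot": [0,0,0],"claw": -1}
    - {"xyz": [0,0,0],"delta_rot": [0,0,0],"claw": -1}
    - {"xyz": [0,0,0],"delta_rot": [0,0,0],"claw": -1}
    - {"xyz": [0,0,0],"delta_rot": [0,0,0],"claw": -1}

```text
t: 5.75
eef_pos: [0.592, 0.2105, 0.0149]
tcp_rot: [[-0.178, 0.984, -0.005], [0.984, 0.178, -0.001], [-0.0, -0.005, -1.0]]
contact_force: [-14.4, -3.0, 15.2]
width: 0.0276
gripper_force: 29.4
```

Run:
```python
from h import *
s=monitor.get_state();print(s["t"],s["eef_pos"],s["contact_force"],s["wrist_torque"],s["width"],s["gripper_force"])
a=vision.capture("wrist");b=vision.capture("scene")[190:290,340:500]
b=cv2.resize(b,(640,400),interpolation=2);cv2.imwrite("pics/w2.png",np.vstack([a[100:],b[50:350]])[:,:,::-1])
```

```text
5.75 [0.59201843 0.21052178 0.01491263] [-14.38140906  -2.97527657  15.17628321] [-0.54838694  2.68379519 -0.01993981] 0.0276324075068049 29.44394052028656
```

View pics/w2.png

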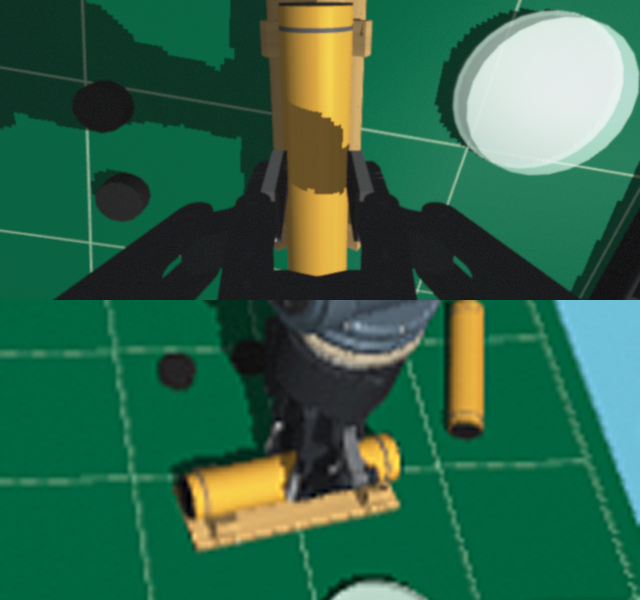

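The roller is between both pads, but the fingers pushed sideways (-x) and upward, so the grasp is off-centre and a bit high. I'll reopen slightly, recentre, go 3 mm lower and regrip.

>>> arm_command:
  newtons: 30
  series:
    - {"xyz": [0,0,0],"delta_rot": [0,0,0],"claw": 0.1}
    - {"xyz": [0,-0.01,0],"delta_rot": [0,0,0],"claw": 0.2}
    - {"xyz": [0,-0.03,0.02],"delta_rot": [0,0,0],"claw": 0.2}
    - {"xyz": [0,-0.03,0.03],"delta_rot": [0,0,0],"claw": 0.2}
    - {"xyz": [0,-0.03,0.03],"delta_rot": [0,0,0],"claw": -0.1}
    - {"xyz": [0,-0.03,0.03],"delta_rot": [0,0,0],"claw": -0.4}
    - {"xyz": [0,-0.03,0.03],"delta_rot": [0,0,0],"claw": -0.5}
    - {"xyz": [0,-0.03,0.03],"delta_rot": [0,0,0],"claw": -0.6}

```text
t: 6.65
eef_pos: [0.5918, 0.2104, 0.0114]
tcp_rot: [[-0.178, 0.984, 0.001], [0.984, 0.178, 0.0], [0.0, 0.001, -1.0]]
contact_force: [2.9, 0.5, 1.5]
width: 0.03
gripper_force: 29.6
```

>>> arm_command:
  newtons: 40
  series:
    - {"xyz": [0,0,0],"delta_rot": [0,0,0],"claw": -0.7}
    - {"xyz": [0,0,-0.05],"delta_rot": [0,0,0],"claw": -0.7}
    - {"xyz": [0,0,-0.15],"delta_rot": [0,0,0],"claw": -0.7}
    - {"xyz": [0,0,-0.3],"delta_rot": [0,0,0],"claw": -0.7}
    - {"xyz": [0,0,-0.5],"delta_rot": [0,0,0],"claw": -0.7}
    - {"xyz": [0,0,-0.7],"delta_rot": [0,0,0],"claw": -0.7}
    - {"xyz": [0,0,-0.9],"delta_rot": [0,0,0],"claw": -0.7}
    - {"xyz": [0,0,-1],"delta_rot": [0,0,0],"claw": -0.7}

```text
t: 7.45
eef_pos: [0.592, 0.2106, 0.114]
tcp_rot: [[-0.178, 0.984, 0.003], [0.984, 0.178, 0.001], [0.0, 0.003, -1.0]]
contact_force: [0.6, 1.7, -4.2]
width: 0.0295
gripper_force: 39.7
```

Run:
```python
from h import *
s=monitor.get_state();print(s["t"],s["eef_pos"],s["contact_force"],s["wrist_torque"],s["width"])
im=cv2.imread("pics/scene0.png")[:,:,::-1];C=cam("scene")
c=blobs(im,(0,0,0),(180,255,40),(225,215,345,295))[0]; h=cv2.convexHull(c); q=cv2.approxPolyDP(h,6,True).reshape(-1,2);print(q.tolist());print(onz(C,q,.012).round(4).tolist())
# expected corners from top estimate
o=np.array([.573,-.163]);a=np.radians(74.4);X=np.array([np.cos(a),np.sin(a)]);Y=np.array([-X[1],X[0]])
P=lambda x,y,z:[*(o+x*X+y*Y),z]
E=[P(x,y,.012) for x in(-.1,.15) for y in(-.065,.065)];print(np.array(E).round(4).tolist(),proj(C,E).round(1).tolist(),proj(cam("top"),E).round(1).tolist())
t=cv2.imread("pics/top0.png")[:,:,::-1];print(cv2.boxPoints(cv2.minAreaRect(blobs(t,(0,0,0),(180,255,40),(315,130,410,200))[0])).tolist())
cv2.imwrite("pics/c2.png",cv2.resize(im[205:295,220:345],None,fx=6,fy=6,interpolation=2)[:,:,::-1])
```

```text
7.45 [0.59196956 0.2105958  0.11397682] [ 0.61250787  1.7498012  -4.15946604] [-0.00530795 -0.0370913  -0.05084391] 0.02952968865516211
[[333, 242], [323, 284], [234, 264], [246, 224], [257, 220]]
[[0.5544, -0.0032, 0.012], [0.6808, -0.0369, 0.012], [0.6133, -0.2744, 0.012], [0.4839, -0.2529, 0.012], [0.4708, -0.2219, 0.012]]
[[0.6087, -0.2768, 0.012], [0.4835, -0.2418, 0.012], [0.6759, -0.036, 0.012], [0.5507, -0.001, 0.012]] [[233.3, 262.5], [249.8, 223.8], [323.3, 282.3], [333.7, 240.9]] [[401.8, 156.8], [391.8, 194.6], [328.9, 136.7], [318.2, 174.1]]
[[319.7192077636719, 173.81089782714844], [329.8194885253906, 137.4498748779297], [401.4068908691406, 157.3352508544922], [391.3066101074219, 193.69627380371094]]
```

View pics/c2.png

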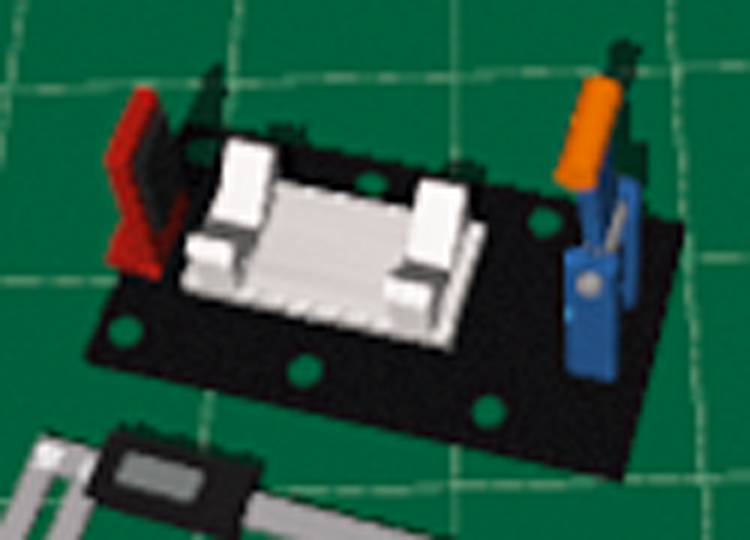

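The scene crop agrees with the top view: the plate corners match within about 4 mm. The red stop with its buffer is at the left (around 250,225 in the scene), the two white V rests are in the middle, and the clamp is upright at the right. The averaged jig origin is (0.575, -0.1635), yaw 74.3°. I'll carry the roller high, over the clamp.

>>> arm_command:
  series:
    - {"xyz": [0,0,-0.15],"delta_rot": [0,0,0],"claw": -0.7}
    - {"xyz": [0,0,-0.3],"delta_rot": [0,0,0],"claw": -0.7}
    - {"xyz": [-0.1,0,-0.45],"delta_rot": [0,0,0],"claw": -0.7}
    - {"xyz": [-0.2,0,-0.6],"delta_rot": [0,0,0],"claw": -0.7}
    - {"xyz": [-0.3,0,-0.75],"delta_rot": [0,0,0],"claw": -0.7}
    - {"xyz": [-0.4,0,-0.9],"delta_rot": [0,0,0],"claw": -0.7}
    - {"xyz": [-0.5,0,-1],"delta_rot": [0,0,0],"claw": -0.7}
    - {"xyz": [-0.5,0,-1],"delta_rot": [0,0,0],"claw": -0.7}

```text
t: 8.25
eef_pos: [0.6012, 0.1598, 0.2129]
tcp_rot: [[-0.177, 0.984, 0.002], [0.984, 0.177, 0.0], [-0.0, 0.002, -1.0]]
contact_force: [0.6, -0.2, -4.6]
width: 0.0293
gripper_force: 39.7
```

>>> arm_command:
  series:
    - {"xyz": [-0.12,0,-0.04],"delta_rot": [0,0,0.02],"claw": -0.7}
    - {"xyz": [-0.25,0,-0.08],"delta_rot": [0,0,0.04],"claw": -0.7}
    - {"xyz": [-0.4,0,-0.12],"delta_rot": [0,0,0.06],"claw": -0.7}
    - {"xyz": [-0.55,0,-0.15],"delta_rot": [0,0,0.08],"claw": -0.7}
    - {"xyz": [-0.7,0,-0.15],"delta_rot": [0,0,0.1],"claw": -0.7}
    - {"xyz": [-0.85,0,-0.15],"delta_rot": [0,0,0.12],"claw": -0.7}
    - {"xyz": [-1,0,-0.15],"delta_rot": [0,0,0.144],"claw": -0.7}
    - {"xyz": [-1,0,-0.15],"delta_rot": [0,0,0.144],"claw": -0.7}

```text
t: 9.05
eef_pos: [0.618, 0.0614, 0.2254]
tcp_rot: [[0.273, 0.962, -0.001], [0.962, -0.273, -0.0], [-0.001, -0.001, -1.0]]
contact_force: [-0.4, 0.6, -3.9]
width: 0.0293
gripper_force: 39.7
```

>>> arm_command:
  series:
    - {"xyz": [-0.12,0,0],"delta_rot": [0,0,0],"claw": -0.7}
    - {"xyz": [-0.25,0,0],"delta_rot": [0,0,0],"claw": -0.7}
    - {"xyz": [-0.4,0,0],"delta_rot": [0,0,0],"claw": -0.7}
    - {"xyz": [-0.55,0,0],"delta_rot": [0,0,0],"claw": -0.7}
    - {"xyz": [-0.7,0,0],"delta_rot": [0,0,0],"claw": -0.7}
    - {"xyz": [-0.85,0,0],"delta_rot": [0,0,0],"claw": -0.7}
    - {"xyz": [-1,0,0],"delta_rot": [0,0,0],"claw": -0.7}
    - {"xyz": [-1,0,0],"delta_rot": [0,0,0],"claw": -0.7}

```text
t: 9.85
eef_pos: [0.5906, -0.0355, 0.2263]
tcp_rot: [[0.271, 0.962, -0.0], [0.962, -0.271, -0.0], [-0.0, -0.0, -1.0]]
contact_force: [0.3, -0.1, -4.0]
width: 0.0295
gripper_force: 39.7
```

>>> arm_command:
  series:
    - {"xyz": [-0.12,0.01,0],"delta_rot": [0,0,0],"claw": -0.7}
    - {"xyz": [-0.25,0.02,0],"delta_rot": [0,0,0],"claw": -0.7}
    - {"xyz": [-0.4,0.04,0],"delta_rot": [0,0,0],"claw": -0.7}
    - {"xyz": [-0.55,0.06,0],"delta_rot": [0,0,0],"claw": -0.7}
    - {"xyz": [-0.7,0.08,0],"delta_rot": [0,0,0],"claw": -0.7}
    - {"xyz": [-0.85,0.1,0],"delta_rot": [0,0,0],"claw": -0.7}
    - {"xyz": [-1,0.12,0],"delta_rot": [0,0,0],"claw": -0.7}
    - {"xyz": [-1,0.12,0],"delta_rot": [0,0,0],"claw": -0.7}

```text
t: 10.65
eef_pos: [0.5754, -0.1352, 0.2262]
tcp_rot: [[0.272, 0.962, 0.0], [0.962, -0.272, -0.0], [-0.0, 0.0, -1.0]]
contact_force: [0.8, 0.7, -4.3]
width: 0.0295
gripper_force: 39.7
```

Run:
```python
from h import *
s=monitor.get_state();print(s["t"],s["eef_pos"],s["contact_force"],s["wrist_torque"],s["width"],s["qpos"].round(1))
plan(s,(.5777,-.154),.110,74.3)
```

```text
10.65 [ 0.57535075 -0.13515396  0.2261905 ] [ 0.78584895  0.66970403 -4.25670369] [-0.01208295  0.03636852 -0.04739461] 0.029467705838936712 [-17.7  23.4  87.2  -0.   69.3  -2. ]
shift [-0.175  0.074  1.162] yaw 74.24 rz -0.0003
```

>>> arm_command:
  series:
    - {"xyz": [-0.04,0.02,0.15],"delta_rot": [0,0,0],"claw": -0.7}
    - {"xyz": [-0.08,0.04,0.3],"delta_rot": [0,0,0],"claw": -0.7}
    - {"xyz": [-0.12,0.06,0.45],"delta_rot": [0,0,0],"claw": -0.7}
    - {"xyz": [-0.17,0.07,0.6],"delta_rot": [0,0,0],"claw": -0.7}
    - {"xyz": [-0.17,0.07,0.75],"delta_rot": [0,0,0],"claw": -0.7}
    - {"xyz": [-0.17,0.07,0.9],"delta_rot": [0,0,0],"claw": -0.7}
    - {"xyz": [-0.17,0.07,1],"delta_rot": [0,0,0],"claw": -0.7}
    - {"xyz": [-0.17,0.07,1],"delta_rot": [0,0,0],"claw": -0.7}

```text
t: 11.45
eef_pos: [0.5769, -0.151, 0.1242]
tcp_rot: [[0.27, 0.963, -0.003], [0.963, -0.27, 0.001], [0.0, -0.003, -1.0]]
contact_force: [0.3, 0.1, -3.7]
width: 0.0293
gripper_force: 39.7
```

>>> arm_command:
  series:
    - {"xyz": [0,0,0.1],"delta_rot": [0,0,0],"claw": -0.7}
    - {"xyz": [0,0,0.2],"delta_rot": [0,0,0],"claw": -0.7}
    - {"xyz": [0,0,0.3],"delta_rot": [0,0,0],"claw": -0.7}
    - {"xyz": [0,0,0.37],"delta_rot": [0,0,0],"claw": -0.7}
    - {"xyz": [0,0,0.43],"delta_rot": [0,0,0],"claw": -0.7}
    - {"xyz": [0,0,0.47],"delta_rot": [0,0,0],"claw": -0.7}
    - {"xyz": [0,0,0.47],"delta_rot": [0,0,0],"claw": -0.7}
    - {"xyz": [0,0,0.47],"delta_rot": [0,0,0],"claw": -0.7}

```text
t: 12.25
eef_pos: [0.578, -0.1513, 0.0794]
tcp_rot: [[0.27, 0.963, 0.0], [0.963, -0.27, -0.0], [0.0, 0.0, -1.0]]
contact_force: [-0.8, 0.3, -3.6]
width: 0.0295
gripper_force: 39.7
```

Run:
```python
from h import *
s=monitor.get_state();print(s["t"],s["eef_pos"],s["contact_force"],s["wrist_torque"])
b=vision.capture("scene");cv2.imwrite("pics/s3full.png",b[:,:,::-1]);cv2.imwrite("pics/s3.png",cv2.resize(b[190:290,215:345],None,fx=6,fy=6,interpolation=2)[:,:,::-1])
```

```text
12.25 [ 0.5779644  -0.15134673  0.07940851] [-0.76426272  0.30230044 -3.6212511 ] [ 1.98910823e-02 -8.52851580e-05 -1.92366124e-02]
```

View pics/s3.png

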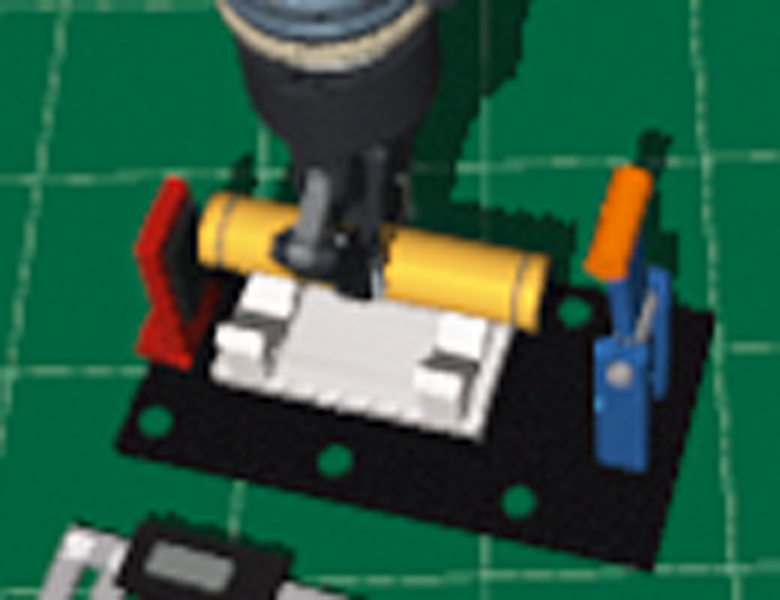

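The roller hangs above the Vs, with its left end about 12 mm short of the buffer (crop (200,230)) and well clear of the clamp. I'll feel downward in small steps.

>>> arm_command:
  series:
    - {"xyz": [0,0,0.03],"delta_rot": [0,0,0],"claw": -0.7}
    - {"xyz": [0,0,0.06],"delta_rot": [0,0,0],"claw": -0.7}
    - {"xyz": [0,0,0.09],"delta_rot": [0,0,0],"claw": -0.7}
    - {"xyz": [0,0,0.11],"delta_rot": [0,0,0],"claw": -0.7}
    - {"xyz": [0,0,0.12],"delta_rot": [0,0,0],"claw": -0.7}
    - {"xyz": [0,0,0.13],"delta_rot": [0,0,0],"claw": -0.7}
    - {"xyz": [0,0,0.13],"delta_rot": [0,0,0],"claw": -0.7}
    - {"xyz": [0,0,0.13],"delta_rot": [0,0,0],"claw": -0.7}

```text
t: 13.1
eef_pos: [0.5778, -0.1513, 0.0663]
tcp_rot: [[0.27, 0.963, 0.0], [0.963, -0.27, -0.0], [0.0, 0.0, -1.0]]
contact_force: [-0.6, -0.5, -3.6]
width: 0.029
gripper_force: 39.7
```

>>> arm_command:
  series:
    - {"xyz": [0,0,0.004],"delta_rot": [0,0,0],"claw": -0.7}
    - {"xyz": [0,0,0.008],"delta_rot": [0,0,0],"claw": -0.7}
    - {"xyz": [0,0,0.012],"delta_rot": [0,0,0],"claw": -0.7}
    - {"xyz": [0,0,0.016],"delta_rot": [0,0,0],"claw": -0.7}
    - {"xyz": [0,0,0.02],"delta_rot": [0,0,0],"claw": -0.7}
    - {"xyz": [0,0,0.024],"delta_rot": [0,0,0],"claw": -0.7}
    - {"xyz": [0,0,0.025],"delta_rot": [0,0,0],"claw": -0.7}
    - {"xyz": [0,0,0.025],"delta_rot": [0,0,0],"claw": -0.7}

```text
t: 13.9
eef_pos: [0.5778, -0.1513, 0.0637]
tcp_rot: [[0.27, 0.963, -0.0], [0.963, -0.27, 0.0], [0.0, -0.0, -1.0]]
contact_force: [-0.5, -0.4, -3.7]
width: 0.0294
gripper_force: 39.7
```

>>> arm_command:
  series:
    - {"xyz": [0,0,0.004],"delta_rot": [0,0,0],"claw": -0.7}
    - {"xyz": [0,0,0.008],"delta_rot": [0,0,0],"claw": -0.7}
    - {"xyz": [0,0,0.012],"delta_rot": [0,0,0],"claw": -0.7}
    - {"xyz": [0,0,0.016],"delta_rot": [0,0,0],"claw": -0.7}
    - {"xyz": [0,0,0.02],"delta_rot": [0,0,0],"claw": -0.7}
    - {"xyz": [0,0,0.023],"delta_rot": [0,0,0],"claw": -0.7}
    - {"xyz": [0,0,0.025],"delta_rot": [0,0,0],"claw": -0.7}
    - {"xyz": [0,0,0.025],"delta_rot": [0,0,0],"claw": -0.7}

```text
t: 14.7
eef_pos: [0.5778, -0.1513, 0.0612]
tcp_rot: [[0.27, 0.963, -0.0], [0.963, -0.27, -0.0], [-0.0, -0.0, -1.0]]
contact_force: [-0.8, -0.5, -3.7]
width: 0.029
gripper_force: 39.7
```

>>> arm_command:
  series:
    - {"xyz": [0,0,0.004],"delta_rot": [0,0,0],"claw": -0.7}
    - {"xyz": [0,0,0.008],"delta_rot": [0,0,0],"claw": -0.7}
    - {"xyz": [0,0,0.012],"delta_rot": [0,0,0],"claw": -0.7}
    - {"xyz": [0,0,0.016],"delta_rot": [0,0,0],"claw": -0.7}
    - {"xyz": [0,0,0.02],"delta_rot": [0,0,0],"claw": -0.7}
    - {"xyz": [0,0,0.023],"delta_rot": [0,0,0],"claw": -0.7}
    - {"xyz": [0,0,0.025],"delta_rot": [0,0,0],"claw": -0.7}
    - {"xyz": [0,0,0.025],"delta_rot": [0,0,0],"claw": -0.7}

```text
t: 15.5
eef_pos: [0.5777, -0.1513, 0.0586]
tcp_rot: [[0.27, 0.963, -0.0], [0.963, -0.27, 0.0], [0.0, -0.0, -1.0]]
contact_force: [0.6, -0.2, -4.5]
width: 0.0295
gripper_force: 39.7
```

>>> arm_command:
  series:
    - {"xyz": [0,0,0.004],"delta_rot": [0,0,0],"claw": -0.7}
    - {"xyz": [0,0,0.008],"delta_rot": [0,0,0],"claw": -0.7}
    - {"xyz": [0,0,0.012],"delta_rot": [0,0,0],"claw": -0.7}
    - {"xyz": [0,0,0.016],"delta_rot": [0,0,0],"claw": -0.7}
    - {"xyz": [0,0,0.02],"delta_rot": [0,0,0],"claw": -0.7}
    - {"xyz": [0,0,0.023],"delta_rot": [0,0,0],"claw": -0.7}
    - {"xyz": [0,0,0.025],"delta_rot": [0,0,0],"claw": -0.7}
    - {"xyz": [0,0,0.025],"delta_rot": [0,0,0],"claw": -0.7}

```text
t: 16.3
eef_pos: [0.5778, -0.1513, 0.0562]
tcp_rot: [[0.27, 0.963, -0.0], [0.963, -0.27, 0.0], [0.0, -0.0, -1.0]]
contact_force: [1.2, 0.5, -3.5]
width: 0.0292
gripper_force: 39.7
```

>>> arm_command:
  series:
    - {"xyz": [0,0,0.004],"delta_rot": [0,0,0],"claw": -0.7}
    - {"xyz": [0,0,0.008],"delta_rot": [0,0,0],"claw": -0.7}
    - {"xyz": [0,0,0.012],"delta_rot": [0,0,0],"claw": -0.7}
    - {"xyz": [0,0,0.016],"delta_rot": [0,0,0],"claw": -0.7}
    - {"xyz": [0,0,0.02],"delta_rot": [0,0,0],"claw": -0.7}
    - {"xyz": [0,0,0.023],"delta_rot": [0,0,0],"claw": -0.7}
    - {"xyz": [0,0,0.025],"delta_rot": [0,0,0],"claw": -0.7}
    - {"xyz": [0,0,0.025],"delta_rot": [0,0,0],"claw": -0.7}

```text
t: 17.1
eef_pos: [0.5778, -0.1513, 0.0537]
tcp_rot: [[0.27, 0.963, -0.0], [0.963, -0.27, -0.0], [-0.0, -0.0, -1.0]]
contact_force: [-0.5, 0.8, -3.7]
width: 0.0293
gripper_force: 39.7
```

>>> arm_command:
  series:
    - {"xyz": [0,0,0.004],"delta_rot": [0,0,0],"claw": -0.7}
    - {"xyz": [0,0,0.008],"delta_rot": [0,0,0],"claw": -0.7}
    - {"xyz": [0,0,0.012],"delta_rot": [0,0,0],"claw": -0.7}
    - {"xyz": [0,0,0.016],"delta_rot": [0,0,0],"claw": -0.7}
    - {"xyz": [0,0,0.02],"delta_rot": [0,0,0],"claw": -0.7}
    - {"xyz": [0,0,0.023],"delta_rot": [0,0,0],"claw": -0.7}
    - {"xyz": [0,0,0.025],"delta_rot": [0,0,0],"claw": -0.7}
    - {"xyz": [0,0,0.025],"delta_rot": [0,0,0],"claw": -0.7}

```text
t: 17.9
eef_pos: [0.5777, -0.1513, 0.0511]
tcp_rot: [[0.27, 0.963, -0.0], [0.963, -0.27, 0.0], [-0.0, -0.0, -1.0]]
contact_force: [-0.0, 1.7, -4.2]
width: 0.0295
gripper_force: 39.7
```

>>> arm_command:
  series:
    - {"xyz": [0,0,0.004],"delta_rot": [0,0,0],"claw": -0.7}
    - {"xyz": [0,0,0.008],"delta_rot": [0,0,0],"claw": -0.7}
    - {"xyz": [0,0,0.012],"delta_rot": [0,0,0],"claw": -0.7}
    - {"xyz": [0,0,0.016],"delta_rot": [0,0,0],"claw": -0.7}
    - {"xyz": [0,0,0.02],"delta_rot": [0,0,0],"claw": -0.7}
    - {"xyz": [0,0,0.023],"delta_rot": [0,0,0],"claw": -0.7}
    - {"xyz": [0,0,0.025],"delta_rot": [0,0,0],"claw": -0.7}
    - {"xyz": [0,0,0.025],"delta_rot": [0,0,0],"claw": -0.7}

```text
t: 18.7
eef_pos: [0.5778, -0.1513, 0.0487]
tcp_rot: [[0.27, 0.963, -0.0], [0.963, -0.27, 0.0], [0.0, -0.0, -1.0]]
contact_force: [0.4, 0.1, -3.9]
width: 0.0293
gripper_force: 39.7
```

>>> arm_command:
  series:
    - {"xyz": [0,0,0.004],"delta_rot": [0,0,0],"claw": -0.7}
    - {"xyz": [0,0,0.008],"delta_rot": [0,0,0],"claw": -0.7}
    - {"xyz": [0,0,0.012],"delta_rot": [0,0,0],"claw": -0.7}
    - {"xyz": [0,0,0.016],"delta_rot": [0,0,0],"claw": -0.7}
    - {"xyz": [0,0,0.02],"delta_rot": [0,0,0],"claw": -0.7}
    - {"xyz": [0,0,0.023],"delta_rot": [0,0,0],"claw": -0.7}
    - {"xyz": [0,0,0.025],"delta_rot": [0,0,0],"claw": -0.7}
    - {"xyz": [0,0,0.025],"delta_rot": [0,0,0],"claw": -0.7}

```text
t: 19.5
eef_pos: [0.5784, -0.1515, 0.0467]
tcp_rot: [[0.27, 0.963, 0.001], [0.963, -0.27, -0.0], [-0.0, 0.001, -1.0]]
contact_force: [2.5, 0.1, 2.8]
width: 0.0294
gripper_force: 40.7
```

Contact: z force is up 6.5 N, with a +x side force, so the V's centre lies slightly toward +tool y. I'll shift that way and ease down.

>>> arm_command:
  series:
    - {"xyz": [0,0.003,0],"delta_rot": [0,0,0],"claw": -0.7}
    - {"xyz": [0,0.006,0],"delta_rot": [0,0,0],"claw": -0.7}
    - {"xyz": [0,0.009,0],"delta_rot": [0,0,0],"claw": -0.7}
    - {"xyz": [0,0.012,0],"delta_rot": [0,0,0],"claw": -0.7}
    - {"xyz": [0,0.015,0],"delta_rot": [0,0,0],"claw": -0.7}
    - {"xyz": [0,0.015,0.003],"delta_rot": [0,0,0],"claw": -0.7}
    - {"xyz": [0,0.015,0.005],"delta_rot": [0,0,0],"claw": -0.7}
    - {"xyz": [0,0.015,0.005],"delta_rot": [0,0,0],"claw": -0.7}

```text
t: 20.3
eef_pos: [0.5793, -0.1517, 0.0457]
tcp_rot: [[0.27, 0.963, 0.0], [0.963, -0.27, -0.0], [-0.0, 0.0, -1.0]]
contact_force: [2.8, -0.5, 1.6]
width: 0.029
gripper_force: 40.6
```

>>> arm_command:
  series:
    - {"xyz": [0,0.003,0],"delta_rot": [0,0,0],"claw": -0.7}
    - {"xyz": [0,0.006,0],"delta_rot": [0,0,0],"claw": -0.7}
    - {"xyz": [0,0.009,0],"delta_rot": [0,0,0],"claw": -0.7}
    - {"xyz": [0,0.012,0],"delta_rot": [0,0,0],"claw": -0.7}
    - {"xyz": [0,0.015,0],"delta_rot": [0,0,0],"claw": -0.7}
    - {"xyz": [0,0.015,0.005],"delta_rot": [0,0,0],"claw": -0.7}
    - {"xyz": [0,0.015,0.01],"delta_rot": [0,0,0],"claw": -0.7}
    - {"xyz": [0,0.015,0.01],"delta_rot": [0,0,0],"claw": -0.7}

```text
t: 21.1
eef_pos: [0.5806, -0.1521, 0.0446]
tcp_rot: [[0.27, 0.963, -0.0], [0.963, -0.27, 0.0], [0.0, -0.0, -1.0]]
contact_force: [-0.1, -0.4, -4.1]
width: 0.0293
gripper_force: 39.8
```

>>> arm_command:
  series:
    - {"xyz": [0,0,0.003],"delta_rot": [0,0,0],"claw": -0.7}
    - {"xyz": [0,0,0.006],"delta_rot": [0,0,0],"claw": -0.7}
    - {"xyz": [0,0,0.009],"delta_rot": [0,0,0],"claw": -0.7}
    - {"xyz": [0,0,0.012],"delta_rot": [0,0,0],"claw": -0.7}
    - {"xyz": [0,0,0.015],"delta_rot": [0,0,0],"claw": -0.7}
    - {"xyz": [0,0,0.018],"delta_rot": [0,0,0],"claw": -0.7}
    - {"xyz": [0,0,0.02],"delta_rot": [0,0,0],"claw": -0.7}
    - {"xyz": [0,0,0.02],"delta_rot": [0,0,0],"claw": -0.7}

```text
t: 21.9
eef_pos: [0.5813, -0.1522, 0.0435]
tcp_rot: [[0.27, 0.963, 0.002], [0.963, -0.27, -0.0], [0.0, 0.002, -1.0]]
contact_force: [1.4, 0.6, 7.2]
width: 0.0295
gripper_force: 41.4
```

>>> arm_command:
  series:
    - {"xyz": [0,0.003,0],"delta_rot": [0,0,0],"claw": -0.7}
    - {"xyz": [0,0.006,0],"delta_rot": [0,0,0],"claw": -0.7}
    - {"xyz": [0,0.009,0],"delta_rot": [0,0,0],"claw": -0.7}
    - {"xyz": [0,0.012,0],"delta_rot": [0,0,0],"claw": -0.7}
    - {"xyz": [0,0.015,0],"delta_rot": [0,0,0],"claw": -0.7}
    - {"xyz": [0,0.015,0],"delta_rot": [0,0,0],"claw": -0.7}
    - {"xyz": [0,0.015,0],"delta_rot": [0,0,0],"claw": -0.7}
    - {"xyz": [0,0.015,0],"delta_rot": [0,0,0],"claw": -0.7}

```text
t: 22.7
eef_pos: [0.5816, -0.1523, 0.0434]
tcp_rot: [[0.27, 0.963, -0.001], [0.963, -0.27, 0.001], [0.0, -0.001, -1.0]]
contact_force: [-5.5, 1.7, 11.7]
width: 0.0289
gripper_force: 42.2
```

Now it bears on both flanks: the side force has reversed and the vertical force is about 15 N. It is seated at TCP z ≈ 0.0434. I'll ease the load and start sliding toward the stop.

>>> arm_command:
  series:
    - {"xyz": [0,-0.006,-0.006],"delta_rot": [0,0,0],"claw": -0.7}
    - {"xyz": [0,-0.006,-0.012],"delta_rot": [0,0,0],"claw": -0.7}
    - {"xyz": [-0.01,-0.006,-0.012],"delta_rot": [0,0,0],"claw": -0.7}
    - {"xyz": [-0.02,-0.006,-0.012],"delta_rot": [0,0,0],"claw": -0.7}
    - {"xyz": [-0.03,-0.006,-0.012],"delta_rot": [0,0,0],"claw": -0.7}
    - {"xyz": [-0.04,-0.006,-0.012],"delta_rot": [0,0,0],"claw": -0.7}
    - {"xyz": [-0.05,-0.006,-0.012],"delta_rot": [0,0,0],"claw": -0.7}
    - {"xyz": [-0.05,-0.006,-0.012],"delta_rot": [0,0,0],"claw": -0.7}

```text
t: 23.5
eef_pos: [0.58, -0.1574, 0.0437]
tcp_rot: [[0.27, 0.963, -0.0], [0.963, -0.27, -0.0], [-0.0, -0.0, -1.0]]
contact_force: [0.0, 0.0, -2.0]
width: 0.0293
gripper_force: 39.9
```

```bash
cat > st.py <<'E'
from h import *
s=monitor.get_state();R=s["tcp_rot"]
print(s["t"],s["eef_pos"].round(5),"tool F",(R.T@s["contact_force"]).round(2),"jig xy",(R[:2,:2].T@(s["eef_pos"][:2]-[.5792,-.1635])).round(4))
E
python3 st.py
```

```text
23.5 [ 0.57997 -0.1574   0.04373] tool F [0.05 0.01 1.97] jig xy [ 0.0061 -0.0009]
```

>>> arm_command:
  series:
    - {"xyz": [-0.004,0,0],"delta_rot": [0,0,0],"claw": -0.7}
    - {"xyz": [-0.008,0,0],"delta_rot": [0,0,0],"claw": -0.7}
    - {"xyz": [-0.012,0,0],"delta_rot": [0,0,0],"claw": -0.7}
    - {"xyz": [-0.016,0,0],"delta_rot": [0,0,0],"claw": -0.7}
    - {"xyz": [-0.02,0,0],"delta_rot": [0,0,0],"claw": -0.7}
    - {"xyz": [-0.02,0,0],"delta_rot": [0,0,0],"claw": -0.7}
    - {"xyz": [-0.02,0,0],"delta_rot": [0,0,0],"claw": -0.7}
    - {"xyz": [-0.02,0,0],"delta_rot": [0,0,0],"claw": -0.7}

```text
t: 24.3
eef_pos: [0.5796, -0.1592, 0.0439]
tcp_rot: [[0.27, 0.963, -0.0], [0.963, -0.27, -0.0], [-0.0, -0.0, -1.0]]
contact_force: [-0.6, -1.4, -3.7]
width: 0.0295
gripper_force: 39.8
```

```bash
python3 st.py
```

```text
24.3 [ 0.5796  -0.15915  0.04385] tool F [-1.5  -0.2   3.72] jig xy [ 0.0043 -0.0008]
```

>>> arm_command:
  series:
    - {"xyz": [-0.004,0,0.003],"delta_rot": [0,0,0],"claw": -0.7}
    - {"xyz": [-0.008,0,0.004],"delta_rot": [0,0,0],"claw": -0.7}
    - {"xyz": [-0.012,0,0.004],"delta_rot": [0,0,0],"claw": -0.7}
    - {"xyz": [-0.016,0,0.004],"delta_rot": [0,0,0],"claw": -0.7}
    - {"xyz": [-0.02,0,0.004],"delta_rot": [0,0,0],"claw": -0.7}
    - {"xyz": [-0.02,0,0.004],"delta_rot": [0,0,0],"claw": -0.7}
    - {"xyz": [-0.02,0,0.004],"delta_rot": [0,0,0],"claw": -0.7}
    - {"xyz": [-0.02,0,0.004],"delta_rot": [0,0,0],"claw": -0.7}

```text
t: 25.1
eef_pos: [0.5791, -0.1609, 0.0436]
tcp_rot: [[0.27, 0.963, 0.0], [0.963, -0.27, 0.0], [0.0, 0.0, -1.0]]
contact_force: [-1.0, 4.8, 1.9]
width: 0.0294
gripper_force: 40.7
```

>>> arm_command:
  series:
    - {"xyz": [-0.002,0,0],"delta_rot": [0,0,0],"claw": -0.7}
    - {"xyz": [-0.004,0,0],"delta_rot": [0,0,0],"claw": -0.7}
    - {"xyz": [-0.006,0,0],"delta_rot": [0,0,0],"claw": -0.7}
    - {"xyz": [-0.008,0,0],"delta_rot": [0,0,0],"claw": -0.7}
    - {"xyz": [-0.01,0,0],"delta_rot": [0,0,0],"claw": -0.7}
    - {"xyz": [-0.01,0,0],"delta_rot": [0,0,0],"claw": -0.7}
    - {"xyz": [-0.01,0,0],"delta_rot": [0,0,0],"claw": -0.7}
    - {"xyz": [-0.01,0,0],"delta_rot": [0,0,0],"claw": -0.7}

```text
t: 25.9
eef_pos: [0.5788, -0.1618, 0.0436]
tcp_rot: [[0.27, 0.963, -0.0], [0.963, -0.27, 0.0], [0.0, -0.0, -1.0]]
contact_force: [-0.8, 5.4, 1.2]
width: 0.029
gripper_force: 40.7
```

```bash
python3 st.py
```

```text
25.9 [ 0.57883 -0.16182  0.04355] tool F [ 4.94 -2.24 -1.16] jig xy [ 0.0015 -0.0008]
```

>>> arm_command:
  series:
    - {"xyz": [-0.002,0,-0.004],"delta_rot": [0,0,0],"claw": -0.7}
    - {"xyz": [-0.004,0,-0.004],"delta_rot": [0,0,0],"claw": -0.7}
    - {"xyz": [-0.006,0,-0.004],"delta_rot": [0,0,0],"claw": -0.7}
    - {"xyz": [-0.008,0,-0.004],"delta_rot": [0,0,0],"claw": -0.7}
    - {"xyz": [-0.01,0,-0.004],"delta_rot": [0,0,0],"claw": -0.7}
    - {"xyz": [-0.012,0,-0.004],"delta_rot": [0,0,0],"claw": -0.7}
    - {"xyz": [-0.012,0,-0.004],"delta_rot": [0,0,0],"claw": -0.7}
    - {"xyz": [-0.012,0,-0.004],"delta_rot": [0,0,0],"claw": -0.7}

```text
t: 26.7
eef_pos: [0.5785, -0.1631, 0.0438]
tcp_rot: [[0.27, 0.963, -0.0], [0.963, -0.27, 0.0], [0.0, -0.0, -1.0]]
contact_force: [0.8, 3.2, -4.2]
width: 0.0293
gripper_force: 39.8
```

```bash
python3 st.py
```

```text
26.7 [ 0.57849 -0.16306  0.04383] tool F [ 3.33 -0.14  4.2 ] jig xy [ 0.0002 -0.0008]
```

>>> arm_command:
  series:
    - {"xyz": [-0.002,0,0],"delta_rot": [0,0,0],"claw": -0.7}
    - {"xyz": [-0.004,0,0],"delta_rot": [0,0,0],"claw": -0.7}
    - {"xyz": [-0.006,0,0],"delta_rot": [0,0,0],"claw": -0.7}
    - {"xyz": [-0.008,0,0],"delta_rot": [0,0,0],"claw": -0.7}
    - {"xyz": [-0.01,0,0],"delta_rot": [0,0,0],"claw": -0.7}
    - {"xyz": [-0.01,0,0],"delta_rot": [0,0,0],"claw": -0.7}
    - {"xyz": [-0.01,0,0],"delta_rot": [0,0,0],"claw": -0.7}
    - {"xyz": [-0.01,0,0],"delta_rot": [0,0,0],"claw": -0.7}

```text
t: 27.5
eef_pos: [0.5784, -0.1636, 0.0439]
tcp_rot: [[0.27, 0.963, 0.0], [0.963, -0.27, 0.001], [0.001, -0.0, -1.0]]
contact_force: [2.3, 7.7, -4.3]
width: 0.0293
gripper_force: 39.8
```

```bash
python3 st.py
```

```text
27.5 [ 0.57835 -0.16356  0.04386] tool F [8.07 0.14 4.31] jig xy [-0.0003 -0.0008]
```

The push is now 8 N against the stop, from 3 N before, with a travel of 0.5 mm for 1 mm commanded. I'll settle it down 0.5 mm and let go.

>>> arm_command:
  series:
    - {"xyz": [0,0,0.003],"delta_rot": [0,0,0],"claw": -0.7}
    - {"xyz": [0,0,0.006],"delta_rot": [0,0,0],"claw": -0.7}
    - {"xyz": [0,0,0.006],"delta_rot": [0,0,0],"claw": -0.7}
    - {"xyz": [0,0,0.006],"delta_rot": [0,0,0],"claw": -0.7}
    - {"xyz": [0,0,0.006],"delta_rot": [0,0,0],"claw": -0.7}
    - {"xyz": [0,0,0.006],"delta_rot": [0,0,0],"claw": -0.7}
    - {"xyz": [0,0,0.006],"delta_rot": [0,0,0],"claw": -0.7}
    - {"xyz": [0,0,0.006],"delta_rot": [0,0,0],"claw": -0.7}

```text
t: 28.3
eef_pos: [0.5784, -0.1635, 0.0437]
tcp_rot: [[0.27, 0.963, 0.0], [0.963, -0.27, 0.001], [0.001, 0.0, -1.0]]
contact_force: [0.6, 7.9, 0.7]
width: 0.0294
gripper_force: 40.5
```

```bash
python3 st.py
```

```text
28.3 [ 0.57845 -0.16355  0.04369] tool F [ 7.82 -1.53 -0.7 ] jig xy [-0.0002 -0.0007]
```

>>> arm_command:
  newtons: 20
  series:
    - {"xyz": [0,0,0],"delta_rot": [0,0,0],"claw": -0.3}
    - {"xyz": [0,0,0],"delta_rot": [0,0,0],"claw": -0.2}
    - {"xyz": [0,0,0],"delta_rot": [0,0,0],"claw": -0.1}
    - {"xyz": [0,0,0],"delta_rot": [0,0,0],"claw": 0}
    - {"xyz": [0,0,0],"delta_rot": [0,0,0],"claw": 0.1}
    - {"xyz": [0,0,0],"delta_rot": [0,0,0],"claw": 0.2}
    - {"xyz": [0,0,0],"delta_rot": [0,0,0],"claw": 0.2}
    - {"xyz": [0,0,0],"delta_rot": [0,0,0],"claw": 0.2}

```text
t: 29.1
eef_pos: [0.5782, -0.1641, 0.0433]
tcp_rot: [[0.27, 0.963, 0.0], [0.963, -0.27, -0.0], [-0.0, 0.0, -1.0]]
contact_force: [0.3, 0.3, 0.6]
width: 0.0512
gripper_force: 0.0
```

>>> arm_command:
  series:
    - {"xyz": [0,0,-0.05],"delta_rot": [0,0,0],"claw": 0.2}
    - {"xyz": [0,0,-0.15],"delta_rot": [0,0,0],"claw": 0.2}
    - {"xyz": [0,0,-0.3],"delta_rot": [0,0,0],"claw": 0.2}
    - {"xyz": [0,0,-0.45],"delta_rot": [0,0,0],"claw": 0.2}
    - {"xyz": [0,0,-0.6],"delta_rot": [0,0,0],"claw": 0.2}
    - {"xyz": [0,0,-0.75],"delta_rot": [0,0,0],"claw": 0.2}
    - {"xyz": [0,0,-0.9],"delta_rot": [0,0,0],"claw": 0.2}
    - {"xyz": [0,0,-1],"delta_rot": [0,0,0],"claw": 0.2}

```text
t: 29.9
eef_pos: [0.5786, -0.1643, 0.1451]
tcp_rot: [[0.27, 0.963, 0.001], [0.963, -0.27, -0.001], [-0.0, 0.001, -1.0]]
contact_force: [-0.0, 0.5, 1.0]
width: 0.0513
gripper_force: 0.0
```

>>> arm_command:
  series:
    - {"xyz": [0,0,-0.15],"delta_rot": [0,0,0],"claw": -1}
    - {"xyz": [0,0,-0.3],"delta_rot": [0,0,0],"claw": -1}
    - {"xyz": [0,0,-0.45],"delta_rot": [0,0,0],"claw": -1}
    - {"xyz": [0,0,-0.6],"delta_rot": [0,0,0],"claw": -1}
    - {"xyz": [0,0,-0.75],"delta_rot": [0,0,0],"claw": -1}
    - {"xyz": [0,0,-0.9],"delta_rot": [0,0,0],"claw": -1}
    - {"xyz": [0,0,-1],"delta_rot": [0,0,0],"claw": -1}
    - {"xyz": [0,0,-1],"delta_rot": [0,0,0],"claw": -1}

```text
t: 30.7
eef_pos: [0.5787, -0.1642, 0.2448]
tcp_rot: [[0.27, 0.963, 0.002], [0.963, -0.27, -0.001], [-0.0, 0.002, -1.0]]
contact_force: [0.6, 1.5, -0.1]
width: 0.0002
gripper_force: 0.0
```

Run:
```python
from h import *
s=monitor.get_state();print(s["t"],s["eef_pos"],s["contact_force"])
b=vision.capture("wrist");cv2.imwrite("pics/w4.png",b[:,:,::-1])
c=cv2.resize(vision.capture("scene")[190:290,215:345],(640,492),interpolation=2)
cv2.imwrite("pics/s4.png",np.hstack([cv2.resize(b,None,fx=.6,fy=.6,interpolation=cv2.INTER_AREA),cv2.resize(c,(312,240))])[:,:,::-1])
o=np.array([.5792,-.1635]);a=np.radians(74.35);X=np.array([np.cos(a),np.sin(a)]);Y=np.array([-X[1],X[0]])
print("bar pix pred upright",proj(cam("wrist",s),[[*(o+.125*X+y*Y),.173] for y in(-.022,.022)]).round(0))
for nm in ("wrist","scene"):
    im=b if nm=="wrist" else vision.capture(nm); C=cam(nm,s)
    for q in blobs(im,(5,170,120),(18,255,255),(0,0,640,400) if nm=="wrist" else (290,190,345,260),30)[:3]:
        r=cv2.minAreaRect(q);print(nm,r,onz(C,[r[0]],.17).round(4))
```

```text
30.7 [ 0.57869571 -0.16424541  0.24481666] [ 0.63759155  1.51645778 -0.05795986]
bar pix pred upright [[351.  16.]
 [281.  16.]]
wrist ((315.77294921875, 29.448871612548828), (72.3538818359375, 17.901132583618164), 2.385944128036499) [[ 0.6107 -0.0498  0.17  ]]
wrist ((315.5, 12.0), (4.0, 71.0), 90.0) [[ 0.6132 -0.0403  0.17  ]]
scene ((317.5826110839844, 226.7247772216797), (6.513219356536865, 19.252307891845703), 16.699241638183594) [[ 0.6063 -0.0481  0.17  ]]
```

View pics/s4.png

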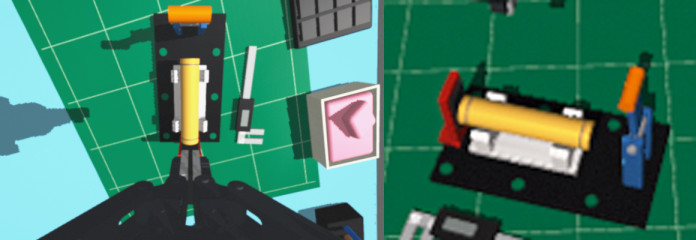

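The roller lies level in both Vs with its end at the red stop. The bar is upright at wrist pixel (316,29), at jig x ≈ 118 mm and centred on tool y. I'll go over and behind it with the fingers shut.

>>> arm_command:
  series:
    - {"xyz": [0.12,0,0],"delta_rot": [0,0,0],"claw": -1}
    - {"xyz": [0.25,0,0],"delta_rot": [0,0,0],"claw": -1}
    - {"xyz": [0.4,0,0],"delta_rot": [0,0,0],"claw": -1}
    - {"xyz": [0.55,0,0],"delta_rot": [0,0,0],"claw": -1}
    - {"xyz": [0.7,0,0],"delta_rot": [0,0,0],"claw": -1}
    - {"xyz": [0.85,0,0],"delta_rot": [0,0,0],"claw": -1}
    - {"xyz": [1,0,0],"delta_rot": [0,0,0],"claw": -1}
    - {"xyz": [1,0,0],"delta_rot": [0,0,0],"claw": -1}

```text
t: 31.65
eef_pos: [0.6057, -0.0659, 0.2433]
tcp_rot: [[0.268, 0.963, 0.0], [0.963, -0.268, 0.0], [0.0, -0.0, -1.0]]
contact_force: [-0.5, 0.2, -0.2]
width: 0.0005
gripper_force: 0.0
```

>>> arm_command:
  series:
    - {"xyz": [0.12,0,0],"delta_rot": [0,0,0],"claw": -1}
    - {"xyz": [0.25,0,0],"delta_rot": [0,0,0],"claw": -1}
    - {"xyz": [0.4,0,0],"delta_rot": [0,0,0],"claw": -1}
    - {"xyz": [0.55,0,0],"delta_rot": [0,0,0],"claw": -1}
    - {"xyz": [0.62,0,0],"delta_rot": [0,0,0],"claw": -1}
    - {"xyz": [0.62,0,0.1],"delta_rot": [0,0,0],"claw": -1}
    - {"xyz": [0.62,0,0.2],"delta_rot": [0,0,0],"claw": -1}
    - {"xyz": [0.62,0,0.3],"delta_rot": [0,0,0],"claw": -1}

```text
t: 32.45
eef_pos: [0.6216, -0.0085, 0.2119]
tcp_rot: [[0.27, 0.963, -0.001], [0.963, -0.27, -0.0], [-0.0, -0.001, -1.0]]
contact_force: [0.4, 0.2, 0.7]
width: 0.0001
gripper_force: 0.0
```

>>> arm_command:
  series:
    - {"xyz": [0,0,0.12],"delta_rot": [0,0,0],"claw": -1}
    - {"xyz": [0,0,0.24],"delta_rot": [0,0,0],"claw": -1}
    - {"xyz": [0,0,0.36],"delta_rot": [0,0,0],"claw": -1}
    - {"xyz": [0,0,0.45],"delta_rot": [0,0,0],"claw": -1}
    - {"xyz": [0,0,0.47],"delta_rot": [0,0,0],"claw": -1}
    - {"xyz": [-0.04,0,0.47],"delta_rot": [0,0,0],"claw": -1}
    - {"xyz": [-0.08,0,0.47],"delta_rot": [0,0,0],"claw": -1}
    - {"xyz": [-0.12,0,0.47],"delta_rot": [0,0,0],"claw": -1}

```text
t: 33.25
eef_pos: [0.6189, -0.0201, 0.1669]
tcp_rot: [[0.27, 0.963, 0.001], [0.963, -0.27, -0.0], [0.0, 0.001, -1.0]]
contact_force: [0.5, -0.3, 0.1]
width: -0.0001
gripper_force: 0.0
```

```bash
python3 st.py
python3 - <<'E'
from h import *
b=vision.capture("scene")[170:290,240:360];cv2.imwrite("pics/s5.png",cv2.resize(b,None,fx=5,fy=5,interpolation=2)[:,:,::-1])
for th in (1.48,1.2,1,.8,.6,.4,.2,0,-.134): print(th,(125-75*np.cos(th)+8*np.sin(th)+11).round(1),(98+75*np.sin(th)+8*np.cos(th)).round(1))
E
```

```text
33.25 [ 0.61891 -0.02011  0.16685] tool F [-0.2   0.54 -0.09] jig xy [ 0.1488 -0.0005]
1.48 137.2 173.4
1.2 116.3 170.8
1 102.2 165.4
0.8 89.5 157.4
0.6 78.6 147.0
0.4 70.0 134.6
0.2 64.1 120.7
0 61.0 106.0
-0.134 60.6 95.9
```

View pics/s5.png

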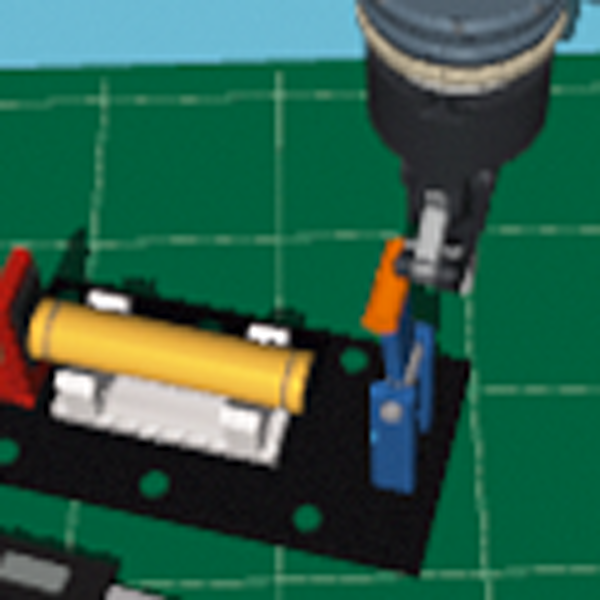

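The shut fingers stand just behind the orange bar (crop (385,285)) at the right height. I'll swing it along its arc.

>>> arm_command:
  series:
    - {"xyz": [-0.06,0,0],"delta_rot": [0,0,0],"claw": -1}
    - {"xyz": [-0.12,0,-0.02],"delta_rot": [0,0,0],"claw": -1}
    - {"xyz": [-0.19,0,-0.03],"delta_rot": [0,0,0],"claw": -1}
    - {"xyz": [-0.26,0,-0.04],"delta_rot": [0,0,0],"claw": -1}
    - {"xyz": [-0.325,0,-0.04],"delta_rot": [0,0,0],"claw": -1}
    - {"xyz": [-0.4,0,-0.01],"delta_rot": [0,0,0],"claw": -1}
    - {"xyz": [-0.47,0,0.015],"delta_rot": [0,0,0],"claw": -1}
    - {"xyz": [-0.47,0,0.015],"delta_rot": [0,0,0],"claw": -1}

```text
t: 34.1
eef_pos: [0.6056, -0.0658, 0.1642]
tcp_rot: [[0.271, 0.963, -0.001], [0.963, -0.271, 0.0], [-0.0, -0.001, -1.0]]
contact_force: [0.5, -0.1, 0.2]
width: 0.0001
gripper_force: 0.0
```

```bash
python3 st.py
python3 - <<'E'
from h import *
b=vision.capture("scene")[170:290,240:360];cv2.imwrite("pics/s6.png",cv2.resize(b,None,fx=5,fy=5,interpolation=2)[:,:,::-1])
E
```

```text
34.1 [ 0.60555 -0.06577  0.16419] tool F [ 0.08  0.49 -0.23] jig xy [ 0.1012 -0.0011]
```

View pics/s6.png

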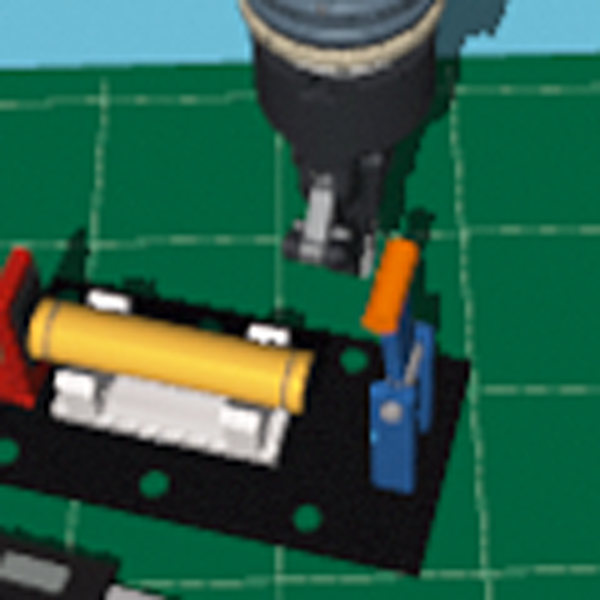

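The bar did not move; the fingers missed it. I'll triangulate the bar from the two views and check the tip's projection.

Run:
```python
from h import *
s=monitor.get_state();S=cam("scene");print("tip proj",proj(S,[s["eef_pos"]]))
R=np.array([[.27,.963,.002],[.963,-.27,-.001],[0,.002,-1]]);s2=dict(eef_pos=np.array([.5787,-.16425,.24482]),tcp_rot=R);W=cam("wrist",s2);T=cam("top")
px=[(W,(315.8,29.4)),(S,(317.6,226.7)),(T,(334.1,145.5))]
def tri(L):
    A=np.zeros((3,3));b=np.zeros(3)
    for C,u in L:
        d=ray(C,[u])[0];d/=np.linalg.norm(d);M=np.eye(3)-np.outer(d,d);A+=M;b+=M@C[3]
    return np.linalg.solve(A,b)
for n,L in(("ws",px[:2]),("wt",[px[0],px[2]]),("st",px[1:]),("all",px)):
    p=tri(L);print(n,p.round(4),"jig",(R[:2,:2].T@(p[:2]-[.5792,-.1635])).round(4),[ (proj(C,[p])[0]-u).round(1).tolist() for C,u in px])
```

```text
tip proj [[310.42041418 228.05569256]]
ws [ 0.6103 -0.0494  0.1755] jig [ 0.1182 -0.0009] [[-0.8, -1.9], [-0.5, 0.1], [0.2, -0.3]]
wt [ 0.611  -0.0492  0.1673] jig [ 0.1186 -0.0002] [[0.3, -0.2], [-0.4, 2.3], [0.1, 0.1]]
st [ 0.6095 -0.0485  0.1749] jig [ 0.1189 -0.0019] [[-2.4, -3.0], [-0.1, -0.0], [-0.1, -0.0]]
all [ 0.6099 -0.0492  0.1746] jig [ 0.1184 -0.0013] [[-1.5, -1.9], [-0.4, 0.2], [0.1, -0.1]]
```

The bar is where I expected it (jig x 118 mm, z 0.174). The visible tips sit about 10 mm above the nominal TCP, so the fingers passed over the bar. I'll go back behind it and lower.

>>> arm_command:
  series:
    - {"xyz": [-0.05,0,-0.2],"delta_rot": [0,0,0],"claw": -1}
    - {"xyz": [-0.05,0,-0.4],"delta_rot": [0,0,0],"claw": -1}
    - {"xyz": [0,0,-0.45],"delta_rot": [0,0,0],"claw": -1}
    - {"xyz": [0.12,0,-0.45],"delta_rot": [0,0,0],"claw": -1}
    - {"xyz": [0.25,0,-0.45],"delta_rot": [0,0,0],"claw": -1}
    - {"xyz": [0.4,0,-0.45],"delta_rot": [0,0,0],"claw": -1}
    - {"xyz": [0.5,0,-0.45],"delta_rot": [0,0,0],"claw": -1}
    - {"xyz": [0.5,0,-0.45],"delta_rot": [0,0,0],"claw": -1}

```text
t: 34.95
eef_pos: [0.6197, -0.015, 0.2092]
tcp_rot: [[0.268, 0.963, -0.001], [0.963, -0.268, 0.0], [0.0, -0.001, -1.0]]
contact_force: [0.1, -0.3, -0.1]
width: 0.0001
gripper_force: 0.0
```

>>> arm_command:
  series:
    - {"xyz": [0,0,0.15],"delta_rot": [0,0,0],"claw": -1}
    - {"xyz": [0,0,0.3],"delta_rot": [0,0,0],"claw": -1}
    - {"xyz": [0,0,0.45],"delta_rot": [0,0,0],"claw": -1}
    - {"xyz": [0,0,0.56],"delta_rot": [0,0,0],"claw": -1}
    - {"xyz": [-0.04,0,0.56],"delta_rot": [0,0,0],"claw": -1}
    - {"xyz": [-0.08,0,0.56],"delta_rot": [0,0,0],"claw": -1}
    - {"xyz": [-0.12,0,0.56],"delta_rot": [0,0,0],"claw": -1}
    - {"xyz": [-0.16,0,0.56],"delta_rot": [0,0,0],"claw": -1}

```text
t: 35.75
eef_pos: [0.6154, -0.0327, 0.1545]
tcp_rot: [[0.27, 0.963, 0.001], [0.963, -0.27, -0.0], [0.0, 0.001, -1.0]]
contact_force: [0.7, 2.8, 2.0]
width: 0.0006
gripper_force: 1.3
```

```bash
python3 st.py
```

```text
35.75 [ 0.61544 -0.03273  0.15447] tool F [ 2.91 -0.12 -2.02] jig xy [ 0.1357 -0.0004]
```

Contact with the bar: 2.9 N at jig x 136 mm. I'll swing it along the arc.

>>> arm_command:
  series:
    - {"xyz": [-0.06,0,-0.03],"delta_rot": [0,0,0],"claw": -1}
    - {"xyz": [-0.12,0,-0.05],"delta_rot": [0,0,0],"claw": -1}
    - {"xyz": [-0.19,0,-0.06],"delta_rot": [0,0,0],"claw": -1}
    - {"xyz": [-0.26,0,-0.04],"delta_rot": [0,0,0],"claw": -1}
    - {"xyz": [-0.335,0,-0.01],"delta_rot": [0,0,0],"claw": -1}
    - {"xyz": [-0.4,0,0.03],"delta_rot": [0,0,0],"claw": -1}
    - {"xyz": [-0.46,0,0.07],"delta_rot": [0,0,0],"claw": -1}
    - {"xyz": [-0.46,0,0.07],"delta_rot": [0,0,0],"claw": -1}

```text
t: 36.55
eef_pos: [0.6022, -0.0772, 0.1458]
tcp_rot: [[0.271, 0.963, -0.002], [0.963, -0.271, 0.0], [-0.0, -0.002, -1.0]]
contact_force: [-0.7, -0.2, 0.8]
width: 0.0
gripper_force: 0.0
```

```bash
python3 st.py
python3 - <<'E'
from h import *
b=vision.capture("scene");C=cam("scene")
for q in blobs(b,(5,170,120),(18,255,255),(270,180,345,260),20)[:3]:
    r=cv2.minAreaRect(q);print(r)
o=np.array([.5792,-.1635]);X=np.array([.27,.963])
for th in (1.48,1.2,1,.8,.6,.4,.2,0,-.13): print(th,proj(C,[[*(o+(.125-.075*np.cos(th))*X),.098+.075*np.sin(th)]]).round(1))
E
```

```text
36.55 [ 0.60215 -0.07715  0.14582] tool F [-0.34 -0.62 -0.76] jig xy [ 0.0893 -0.0013]
((316.5, 226.49998474121094), (6.4559454917907715, 19.64255714416504), 15.945395469665527)
1.48 [[317.  227.8]]
1.2 [[308.7 227.2]]
1 [[303.4 227.7]]
0.8 [[298.9 228.9]]
0.6 [[295.3 230.7]]
0.4 [[292.8 233. ]]
0.2 [[291.5 235.7]]
0 [[291.2 238.7]]
-0.13 [[291.7 240.8]]
```

The fingers slid over the top again and the bar barely moved, so the effective tip is about 15 mm above the TCP. I'll go back behind it and lower still.

>>> arm_command:
  series:
    - {"xyz": [-0.1,0,-0.2],"delta_rot": [0,0,0],"claw": -1}
    - {"xyz": [-0.05,0,-0.4],"delta_rot": [0,0,0],"claw": -1}
    - {"xyz": [0,0,-0.55],"delta_rot": [0,0,0],"claw": -1}
    - {"xyz": [0.12,0,-0.6],"delta_rot": [0,0,0],"claw": -1}
    - {"xyz": [0.28,0,-0.6],"delta_rot": [0,0,0],"claw": -1}
    - {"xyz": [0.45,0,-0.6],"delta_rot": [0,0,0],"claw": -1}
    - {"xyz": [0.62,0,-0.6],"delta_rot": [0,0,0],"claw": -1}
    - {"xyz": [0.62,0,-0.6],"delta_rot": [0,0,0],"claw": -1}

```text
t: 37.4
eef_pos: [0.6198, -0.0141, 0.206]
tcp_rot: [[0.268, 0.964, -0.001], [0.964, -0.268, 0.0], [0.0, -0.001, -1.0]]
contact_force: [-0.3, 0.1, 0.9]
width: 0.0002
gripper_force: 0.0
```

>>> arm_command:
  series:
    - {"xyz": [0,0,0.15],"delta_rot": [0,0,0],"claw": -1}
    - {"xyz": [0,0,0.3],"delta_rot": [0,0,0],"claw": -1}
    - {"xyz": [0,0,0.45],"delta_rot": [0,0,0],"claw": -1}
    - {"xyz": [0,0,0.6],"delta_rot": [0,0,0],"claw": -1}
    - {"xyz": [0,0,0.62],"delta_rot": [0,0,0],"claw": -1}
    - {"xyz": [-0.06,0,0.62],"delta_rot": [0,0,0],"claw": -1}
    - {"xyz": [-0.12,0,0.62],"delta_rot": [0,0,0],"claw": -1}
    - {"xyz": [-0.16,0,0.62],"delta_rot": [0,0,0],"claw": -1}

```text
t: 38.2
eef_pos: [0.6154, -0.033, 0.1455]
tcp_rot: [[0.27, 0.963, 0.001], [0.963, -0.27, -0.0], [0.0, 0.001, -1.0]]
contact_force: [0.7, 2.3, -0.5]
width: -0.0
gripper_force: 0.8
```

```bash
cat > b.py <<'E'
from h import *
b=vision.capture("scene")
for q in blobs(b,(5,170,120),(18,255,255),(270,180,345,260),15)[:3]: print([np.round(v,1) for v in cv2.minAreaRect(q)])
E
python3 st.py; python3 b.py
```

```text
38.2 [ 0.61543 -0.03295  0.14552] tool F [2.43 0.   0.47] jig xy [ 0.1355 -0.0004]
[array([314., 233.]), array([6., 6.]), np.float64(90.0)]
```

Now it's a pure x force of 2.4 N, so the contact is square behind the bar. I'll push level first.

>>> arm_command:
  series:
    - {"xyz": [-0.04,0,0],"delta_rot": [0,0,0],"claw": -1}
    - {"xyz": [-0.08,0,0],"delta_rot": [0,0,0],"claw": -1}
    - {"xyz": [-0.12,0,0],"delta_rot": [0,0,0],"claw": -1}
    - {"xyz": [-0.16,0,0],"delta_rot": [0,0,0],"claw": -1}
    - {"xyz": [-0.2,0,0],"delta_rot": [0,0,0],"claw": -1}
    - {"xyz": [-0.24,0,0],"delta_rot": [0,0,0],"claw": -1}
    - {"xyz": [-0.28,0,0],"delta_rot": [0,0,0],"claw": -1}
    - {"xyz": [-0.28,0,0],"delta_rot": [0,0,0],"claw": -1}

```text
t: 39.05
eef_pos: [0.6074, -0.0597, 0.1448]
tcp_rot: [[0.27, 0.963, -0.0], [0.963, -0.27, -0.0], [-0.0, -0.0, -1.0]]
contact_force: [0.3, -0.6, 0.1]
width: 0.0001
gripper_force: 0.0
```

```bash
python3 st.py; python3 b.py
```

```text
39.05 [ 0.6074  -0.05973  0.14477] tool F [-0.53  0.47 -0.07] jig xy [ 0.1075 -0.0009]
[array([304. , 231.5]), array([7., 6.]), np.float64(90.0)]
```

>>> arm_command:
  series:
    - {"xyz": [-0.05,0,0],"delta_rot": [0,0,0],"claw": -1}
    - {"xyz": [-0.1,0,0.01],"delta_rot": [0,0,0],"claw": -1}
    - {"xyz": [-0.14,0,0.03],"delta_rot": [0,0,0],"claw": -1}
    - {"xyz": [-0.18,0,0.055],"delta_rot": [0,0,0],"claw": -1}
    - {"xyz": [-0.22,0,0.09],"delta_rot": [0,0,0],"claw": -1}
    - {"xyz": [-0.26,0,0.125],"delta_rot": [0,0,0],"claw": -1}
    - {"xyz": [-0.29,0,0.155],"delta_rot": [0,0,0],"claw": -1}
    - {"xyz": [-0.29,0,0.155],"delta_rot": [0,0,0],"claw": -1}

```text
t: 39.9
eef_pos: [0.5995, -0.0875, 0.1287]
tcp_rot: [[0.27, 0.963, -0.001], [0.963, -0.27, 0.0], [-0.0, -0.001, -1.0]]
contact_force: [-0.3, 0.2, 0.2]
width: 0.0001
gripper_force: 0.0
```

```bash
python3 st.py; python3 b.py; python3 -c "
from h import *
b=vision.capture('scene')[170:290,240:360];cv2.imwrite('pics/s7.png',cv2.resize(b,None,fx=5,fy=5,interpolation=2)[:,:,::-1])"
```

```text
39.9 [ 0.59954 -0.08752  0.12874] tool F [ 0.09 -0.34 -0.21] jig xy [ 0.0787 -0.001 ]
[array([294.7, 234.3]), array([5.8, 9. ]), np.float64(14.0)]
```

```bash
cat > th.py <<'E'
from h import *
C=cam("scene");b=vision.capture("scene")
m=blobs(b,(5,150,100),(18,255,255),(270,180,345,262),10)
for q in m[:3]: print(cv2.boundingRect(q),cv2.contourArea(q))
o=np.array([.5792,-.1635]);X=np.array([.27,.963]);Y=np.array([-.963,.27])
def bar(th,y): return [*(o+(.125-.075*np.cos(th))*X+y*Y),.098+.075*np.sin(th)]
for th in (1.44,1,.8,.6,.4,.2,0,-.13):
    print(th,"near",proj(C,[bar(th,-.023)])[0].round(1),"far",proj(C,[bar(th,.021)])[0].round(1))
E
python3 th.py
```

```text
(292, 230, 7, 10) 39.5
1.44 near [313.4 235.6] far [317.9 220.6]
1 near [300.9 235.6] far [305.7 220.8]
0.8 near [296.4 236.7] far [301.2 222. ]
0.6 near [292.8 238.4] far [297.6 223.8]
0.4 near [290.3 240.7] far [295.1 226.2]
0.2 near [288.9 243.3] far [293.8 229. ]
0 near [288.7 246.3] far [293.5 232. ]
-0.13 near [289.2 248.3] far [293.9 234.1]
```

>>> arm_command:
  series:
    - {"xyz": [-0.03,0,0.03],"delta_rot": [0,0,0],"claw": -1}
    - {"xyz": [-0.06,0,0.07],"delta_rot": [0,0,0],"claw": -1}
    - {"xyz": [-0.08,0,0.11],"delta_rot": [0,0,0],"claw": -1}
    - {"xyz": [-0.1,0,0.15],"delta_rot": [0,0,0],"claw": -1}
    - {"xyz": [-0.12,0,0.19],"delta_rot": [0,0,0],"claw": -1}
    - {"xyz": [-0.14,0,0.22],"delta_rot": [0,0,0],"claw": -1}
    - {"xyz": [-0.15,0,0.25],"delta_rot": [0,0,0],"claw": -1}
    - {"xyz": [-0.15,0,0.25],"delta_rot": [0,0,0],"claw": -1}

```text
t: 40.85
eef_pos: [0.5955, -0.1016, 0.1038]
tcp_rot: [[0.27, 0.963, -0.001], [0.963, -0.27, 0.0], [-0.0, -0.001, -1.0]]
contact_force: [0.1, -0.6, 0.7]
width: 0.0
gripper_force: 0.0
```

```bash
python3 st.py; python3 th.py | head -2
```

```text
40.85 [ 0.59547 -0.10161  0.10377] tool F [-0.51  0.24 -0.74] jig xy [ 0.064 -0.001]
(287, 235, 8, 8) 39.0
1.44 near [313.4 235.6] far [317.9 220.6]
```

>>> arm_command:
  series:
    - {"xyz": [-0.01,0,0.03],"delta_rot": [0,0,0],"claw": -1}
    - {"xyz": [-0.02,0,0.06],"delta_rot": [0,0,0],"claw": -1}
    - {"xyz": [-0.03,0,0.09],"delta_rot": [0,0,0],"claw": -1}
    - {"xyz": [-0.04,0,0.12],"delta_rot": [0,0,0],"claw": -1}
    - {"xyz": [-0.05,0,0.14],"delta_rot": [0,0,0],"claw": -1}
    - {"xyz": [-0.06,0,0.16],"delta_rot": [0,0,0],"claw": -1}
    - {"xyz": [-0.06,0,0.16],"delta_rot": [0,0,0],"claw": -1}
    - {"xyz": [-0.06,0,0.16],"delta_rot": [0,0,0],"claw": -1}

```text
t: 41.7
eef_pos: [0.5941, -0.1073, 0.0883]
tcp_rot: [[0.27, 0.963, -0.0], [0.963, -0.27, 0.0], [-0.0, -0.0, -1.0]]
contact_force: [0.4, -0.1, -0.2]
width: 0.0002
gripper_force: 0.0
```

```bash
python3 st.py; python3 th.py | head -2
```

```text
41.7 [ 0.59411 -0.10733  0.08826] tool F [0.   0.4  0.23] jig xy [ 0.0581 -0.0008]
(287, 238, 7, 8) 33.0
1.44 near [313.4 235.6] far [317.9 220.6]
```

>>> arm_command:
  series:
    - {"xyz": [-0.01,0,0.02],"delta_rot": [0,0,0],"claw": -1}
    - {"xyz": [-0.02,0,0.04],"delta_rot": [0,0,0],"claw": -1}
    - {"xyz": [-0.03,0,0.06],"delta_rot": [0,0,0],"claw": -1}
    - {"xyz": [-0.03,0,0.08],"delta_rot": [0,0,0],"claw": -1}
    - {"xyz": [-0.03,0,0.1],"delta_rot": [0,0,0],"claw": -1}
    - {"xyz": [-0.03,0,0.12],"delta_rot": [0,0,0],"claw": -1}
    - {"xyz": [-0.03,0,0.12],"delta_rot": [0,0,0],"claw": -1}
    - {"xyz": [-0.03,0,0.12],"delta_rot": [0,0,0],"claw": -1}

```text
t: 42.55
eef_pos: [0.5933, -0.1102, 0.0762]
tcp_rot: [[0.27, 0.963, -0.0], [0.963, -0.27, 0.0], [0.0, -0.0, -1.0]]
contact_force: [0.7, 0.4, -0.3]
width: -0.0001
gripper_force: 0.0
```

```bash
python3 st.py; python3 th.py | head -2
```

```text
42.55 [ 0.5933  -0.11016  0.0762 ] tool F [0.61 0.56 0.26] jig xy [ 0.0552 -0.0008]
(287, 240, 8, 9) 38.5
1.44 near [313.4 235.6] far [317.9 220.6]
```

>>> arm_command:
  series:
    - {"xyz": [0,0,0.01],"delta_rot": [0,0,0],"claw": -1}
    - {"xyz": [0,0,0.02],"delta_rot": [0,0,0],"claw": -1}
    - {"xyz": [0,0,0.025],"delta_rot": [0,0,0],"claw": -1}
    - {"xyz": [0,0,0.03],"delta_rot": [0,0,0],"claw": -1}
    - {"xyz": [0,0,0.03],"delta_rot": [0,0,0],"claw": -1}
    - {"xyz": [0,0,0.03],"delta_rot": [0,0,0],"claw": -1}
    - {"xyz": [0,0,0.03],"delta_rot": [0,0,0],"claw": -1}
    - {"xyz": [0,0,0.03],"delta_rot": [0,0,0],"claw": -1}

```text
t: 43.4
eef_pos: [0.5936, -0.1102, 0.0739]
tcp_rot: [[0.27, 0.963, 0.001], [0.963, -0.27, -0.0], [0.0, 0.001, -1.0]]
contact_force: [-2.1, 0.2, 6.4]
width: 0.0002
gripper_force: 3.2
```

```bash
python3 st.py; python3 th.py | head -1
```

```text
43.4 [ 0.59358 -0.11018  0.07389] tool F [-0.38 -2.05 -6.38] jig xy [ 0.0552 -0.0005]
(287, 241, 8, 10) 40.5
```

>>> arm_command:
  series:
    - {"xyz": [0,0,0.001],"delta_rot": [0,0,0],"claw": -1}
    - {"xyz": [0,0,0.002],"delta_rot": [0,0,0],"claw": -1}
    - {"xyz": [0,0,0.003],"delta_rot": [0,0,0],"claw": -1}
    - {"xyz": [0,0,0.003],"delta_rot": [0,0,0],"claw": -1}
    - {"xyz": [0,0,0.003],"delta_rot": [0,0,0],"claw": -1}
    - {"xyz": [0,0,0.003],"delta_rot": [0,0,0],"claw": -1}
    - {"xyz": [0,0,0.003],"delta_rot": [0,0,0],"claw": -1}
    - {"xyz": [0,0,0.003],"delta_rot": [0,0,0],"claw": -1}

```text
t: 44.25
eef_pos: [0.5936, -0.1102, 0.0738]
tcp_rot: [[0.27, 0.963, 0.001], [0.963, -0.27, -0.0], [0.0, 0.001, -1.0]]
contact_force: [-2.9, 0.6, 8.0]
width: -0.0002
gripper_force: 4.3
```

```bash
python3 st.py; python3 th.py | head -1
```

```text
44.25 [ 0.59364 -0.11018  0.07383] tool F [-0.16 -2.91 -8.04] jig xy [ 0.0552 -0.0005]
(287, 241, 8, 10) 39.5
```

It's stiff contact at 8 N. I'll raise the hand clear and check numerically that the bar is really down on the roller.

>>> arm_command:
  series:
    - {"xyz": [0,0,-0.02],"delta_rot": [0,0,0],"claw": -1}
    - {"xyz": [0,0,-0.08],"delta_rot": [0,0,0],"claw": -1}
    - {"xyz": [0,0,-0.2],"delta_rot": [0,0,0],"claw": -1}
    - {"xyz": [0,0,-0.35],"delta_rot": [0,0,0],"claw": -1}
    - {"xyz": [0,0,-0.5],"delta_rot": [0,0,0],"claw": -1}
    - {"xyz": [0,0,-0.65],"delta_rot": [0,0,0],"claw": -1}
    - {"xyz": [0.1,0,-0.8],"delta_rot": [0,0,0],"claw": -1}
    - {"xyz": [0.2,0,-1],"delta_rot": [0,0,0],"claw": -1}

```text
t: 45.1
eef_pos: [0.5986, -0.0908, 0.1743]
tcp_rot: [[0.27, 0.963, -0.0], [0.963, -0.27, 0.0], [0.0, -0.0, -1.0]]
contact_force: [0.5, 0.2, 0.3]
width: 0.0002
gripper_force: 0.0
```

```bash
cat > chk.py <<'E'
from h import *
s=monitor.get_state();S=cam("scene");W=cam("wrist",s)
a=vision.capture("scene");w=vision.capture("wrist");cv2.imwrite("pics/wl.png",w[:,:,::-1]);cv2.imwrite("pics/sl.png",a[:,:,::-1])
o=np.array([.5792,-.1635]);X=np.array([.27,.963]);Y=np.array([-.963,.27])
P=lambda x,y,z:[*(o+x*X+y*Y),z]
for n,im,C,bx in(("scene",a,S,(270,180,345,262)),("wrist",w,W,(200,0,430,400))):
    for q in blobs(im,(5,150,100),(17,255,255),bx,15)[:2]: print(n,"bar",[np.round(v,1) for v in cv2.minAreaRect(q)],cv2.contourArea(q))
    for q in blobs(im,(19,100,90),(32,255,255),(230,180,345,262) if n=="scene" else bx,30)[:2]: print(n,"brass",cv2.boundingRect(q),cv2.contourArea(q))
    for th in (.2,.1,0,-.13): print(th,proj(C,[P(.125-.075*np.cos(th),-.001,.098+.075*np.sin(th))])[0].round(1))
    print("roller ends",proj(C,[P(-.075,-.001,.064),P(.075,-.001,.064)]).round(1).tolist())
E
python3 st.py; python3 chk.py
```

```text
45.1 [ 0.59857 -0.09079  0.17429] tool F [ 0.29  0.43 -0.29] jig xy [ 0.0752 -0.001 ]
scene bar [array([292. , 239.7]), array([ 6.7, 17.7]), np.float64(15.9)] 78.0
scene brass (245, 230, 45, 20) 432.0
0.2 [291.4 236.1]
0.1 [291.1 237.5]
0 [291.1 239.1]
-0.13 [291.6 241.1]
roller ends [[247.0, 236.5], [301.1, 247.8]]
wrist bar [array([314.5, 220.6]), array([ 7.8, 53.1]), np.float64(88.9)] 88.0
wrist bar [array([302. , 235.5]), array([ 3., 28.]), np.float64(90.0)] 45.0
wrist brass (298, 236, 34, 25) 438.0
wrist brass (288, 224, 54, 10) 403.5
0.2 [318.8 240.6]
0.1 [318.8 237.9]
0 [318.7 234.4]
-0.13 [318.7 228.9]
roller ends [[318.3, 336.3], [318.6, 191.6]]
```

The bar reads θ ≈ -0.11, and the seat predicts about -0.13, so it is on the roller. Allowing for hinge friction, the press was only about 5.5 N, so I'll press once more to a little higher.

>>> arm_command:
  series:
    - {"xyz": [-0.1,0,0.1],"delta_rot": [0,0,0],"claw": -1}
    - {"xyz": [-0.2,0,0.25],"delta_rot": [0,0,0],"claw": -1}
    - {"xyz": [-0.23,0,0.4],"delta_rot": [0,0,0],"claw": -1}
    - {"xyz": [-0.23,0,0.55],"delta_rot": [0,0,0],"claw": -1}
    - {"xyz": [-0.23,0,0.7],"delta_rot": [0,0,0],"claw": -1}
    - {"xyz": [-0.23,0,0.85],"delta_rot": [0,0,0],"claw": -1}
    - {"xyz": [-0.23,0,0.95],"delta_rot": [0,0,0],"claw": -1}
    - {"xyz": [-0.23,0,0.95],"delta_rot": [0,0,0],"claw": -1}

```text
t: 46.0
eef_pos: [0.5918, -0.1128, 0.0763]
tcp_rot: [[0.27, 0.963, -0.002], [0.963, -0.27, 0.001], [-0.0, -0.003, -1.0]]
contact_force: [0.1, -0.3, 0.2]
width: -0.0003
gripper_force: 0.0
```

>>> arm_command:
  series:
    - {"xyz": [0,0,0.01],"delta_rot": [0,0,0],"claw": -1}
    - {"xyz": [0,0,0.02],"delta_rot": [0,0,0],"claw": -1}
    - {"xyz": [0,0,0.03],"delta_rot": [0,0,0],"claw": -1}
    - {"xyz": [0,0,0.035],"delta_rot": [0,0,0],"claw": -1}
    - {"xyz": [0,0,0.04],"delta_rot": [0,0,0],"claw": -1}
    - {"xyz": [0,0,0.044],"delta_rot": [0,0,0],"claw": -1}
    - {"xyz": [0,0,0.047],"delta_rot": [0,0,0],"claw": -1}
    - {"xyz": [0,0,0.047],"delta_rot": [0,0,0],"claw": -1}

```text
t: 46.8
eef_pos: [0.5928, -0.1131, 0.0739]
tcp_rot: [[0.27, 0.963, 0.001], [0.963, -0.27, -0.0], [0.0, 0.001, -1.0]]
contact_force: [-2.2, 0.5, 6.2]
width: 0.0002
gripper_force: 3.0
```

```bash
python3 st.py
```

```text
46.8 [ 0.59276 -0.11309  0.07392] tool F [-0.12 -2.22 -6.19] jig xy [ 0.0522 -0.0005]
```

>>> arm_command:
  series:
    - {"xyz": [0,0,0.001],"delta_rot": [0,0,0],"claw": -1}
    - {"xyz": [0,0,0.002],"delta_rot": [0,0,0],"claw": -1}
    - {"xyz": [0,0,0.003],"delta_rot": [0,0,0],"claw": -1}
    - {"xyz": [0,0,0.004],"delta_rot": [0,0,0],"claw": -1}
    - {"xyz": [0,0,0.004],"delta_rot": [0,0,0],"claw": -1}
    - {"xyz": [0,0,0.004],"delta_rot": [0,0,0],"claw": -1}
    - {"xyz": [0,0,0.004],"delta_rot": [0,0,0],"claw": -1}
    - {"xyz": [0,0,0.004],"delta_rot": [0,0,0],"claw": -1}

```text
t: 47.6
eef_pos: [0.5928, -0.1131, 0.0738]
tcp_rot: [[0.27, 0.963, 0.001], [0.963, -0.27, -0.0], [0.0, 0.001, -1.0]]
contact_force: [-2.3, 1.0, 9.1]
width: -0.0003
gripper_force: 4.4
```

>>> arm_command:
  series:
    - {"xyz": [0,0,-0.01],"delta_rot": [0,0,0],"claw": -1}
    - {"xyz": [0,0,-0.05],"delta_rot": [0,0,0],"claw": -1}
    - {"xyz": [0,0,-0.15],"delta_rot": [0,0,0],"claw": -1}
    - {"xyz": [0,0,-0.3],"delta_rot": [0,0,0],"claw": -1}
    - {"xyz": [0,0,-0.5],"delta_rot": [0,0,0],"claw": -1}
    - {"xyz": [0,0,-0.7],"delta_rot": [0,0,0],"claw": -1}
    - {"xyz": [0,0,-0.9],"delta_rot": [0,0,0],"claw": -1}
    - {"xyz": [0,0,-1],"delta_rot": [0,0,0],"claw": -1}

```text
t: 48.4
eef_pos: [0.5934, -0.1133, 0.1758]
tcp_rot: [[0.27, 0.963, 0.003], [0.963, -0.27, -0.001], [-0.0, 0.003, -1.0]]
contact_force: [-0.1, -0.7, -0.1]
width: -0.0001
gripper_force: 0.0
```

>>> arm_command:
  series:
    - {"xyz": [0.05,0,-0.15],"delta_rot": [0,0,0],"claw": -1}
    - {"xyz": [0.1,0,-0.3],"delta_rot": [0,0,0],"claw": -1}
    - {"xyz": [0.2,0,-0.45],"delta_rot": [0,0,0],"claw": -1}
    - {"xyz": [0.3,0,-0.6],"delta_rot": [0,0,0],"claw": -1}
    - {"xyz": [0.4,0,-0.75],"delta_rot": [0,0,0],"claw": -1}
    - {"xyz": [0.5,0,-0.85],"delta_rot": [0,0,0],"claw": -1}
    - {"xyz": [0.5,0,-0.9],"delta_rot": [0,0,0],"claw": -1}
    - {"xyz": [0.5,0,-0.9],"delta_rot": [0,0,0],"claw": -1}

```text
t: 49.2
eef_pos: [0.6061, -0.065, 0.2633]
tcp_rot: [[0.27, 0.963, 0.001], [0.963, -0.27, -0.0], [-0.0, 0.001, -1.0]]
contact_force: [-0.6, -0.0, 0.1]
width: 0.0001
gripper_force: 0.0
```

```bash
python3 st.py; python3 chk.py
python3 - <<'E'
from h import *
im=cv2.imread("pics/sl.png")[:,:,::-1]; h=cv2.cvtColor(im,cv2.COLOR_RGB2HSV)
print([tuple(map(int,h[236,c])) for c in range(236,254)])
E
```

```text
49.2 [ 0.60612 -0.06498  0.2633 ] tool F [-0.21 -0.57 -0.09] jig xy [ 0.1021 -0.0006]
scene bar [array([292. , 239.7]), array([ 6.7, 17.7]), np.float64(15.9)] 76.0
scene brass (245, 230, 45, 20) 434.0
0.2 [291.4 236.1]
0.1 [291.1 237.5]
0 [291.1 239.1]
-0.13 [291.6 241.1]
roller ends [[247.0, 236.5], [301.1, 247.8]]
wrist bar [array([317.3, 215.5]), array([40.9, 12.1]), np.float64(7.3)] 46.5
wrist bar [array([307.5, 225.5]), array([ 3., 19.]), np.float64(90.0)] 20.5
wrist brass (305, 225, 26, 27) 572.5
wrist brass (297, 217, 40, 7) 194.0
0.2 [317.8 228.1]
0.1 [317.8 226.3]
0 [317.8 224. ]
-0.13 [317.7 220.1]
roller ends [[317.5, 305.3], [317.7, 192.4]]
[(79, 255, 98), (78, 255, 101), (34, 92, 80), (3, 202, 134), (1, 228, 153), (2, 228, 153), (2, 228, 114), (0, 119, 47), (104, 94, 30), (20, 114, 58), (20, 185, 233), (23, 181, 254), (21, 169, 241), (18, 146, 215), (21, 164, 239), (23, 180, 250), (23, 177, 248), (22, 179, 248)]
```

The bar pressed at 9.1 N and stayed down. The roller's end is directly against the buffer in the image, and the hand is clear. Handing in.

```bash
python3 -c "
from workcell import bot
print(bot.sign_off())"
```

```text
the job is handed in; nothing more can be done
None
```

The job is handed in at about 49 s: the roller is seated in the Vs after an 8 N push against the red stop, and the clamp bar rests on it after a 9 N press, though the first two tries at the clamp missed the bar and no verdict was returned.

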